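Pack jacketed fossils in a transit case and clamp the sliding lid

TASK

Pack every small plaster-jacketed fossil on the bench into the open wooden transit case, then slide the lid fully home in its track from the case's open end. With the T-wrench only, clamp the lid by turning the four flat-headed screws clockwise in cross order (after the first, its diagonal opposite, then the other diagonal pair): one pass about half way, then a second pass in cross order until each comes up against its stop. Finally hang the wrench back on its rack, and leave the other bench items undisturbed.

Things in the scene. Friction and masses are not known exactly. Their poses are not given: they have to be found in the camera images.
- case: Pale plywood transit case, fixed, 200 (x) x 184 (y) x 78 mm high outside. Origin: centre of its underside. Inside: floor 8 mm above the bench, x -68 to 68, y -80 to 80 mm: room for three fossils side by side along y, each lying along x. The lid slides along y in a track at the top (see track_mouth, lid_home). Wall at the open -y end 57 mm high; at the closed +y end 70 mm, the lid's stop
- track_mouth (a point): Middle of the lid track's open end: y = -92, z = 58 mm in the case's frame; axes as the case, so the lid goes in along +y. The lid slides on ledges at z = 58 in a groove 12 mm high (z 58 to 70) and 164 mm wide, under aluminium rails (z 70 to 78) that leave only 144 mm free between them (x -72 to 72): the lid cannot go in from above
- lid_home (a point): Where the lid's origin is when the lid is fully home against the stop: on the case's centre line, at y = -4 mm and z = 58 mm in the case's frame; axes as the case
- lid: Loose plywood lid, 158 (x) x 168 (y) x 8 mm, 0.35 kg, lying flat on the bench. Origin: centre of its underside, z up. On top a dark steel grab bar along y, 84 mm long, 14 mm thick (x), from 34 to 52 mm above the underside, on two posts 12 mm long at y = -32 and 32 mm. Both ends are alike: it may go in either way round
- wrench: T-wrench, 122 mm tall, 0.28 kg, upright in its rack. Origin: centre of its socket's foot, z up the shaft. Black T-bar along y, 110 mm long, 16 mm thick, z 100 to 122. Socket 39 (x) x 44 (y) x 28 mm tall; open slot along y, 14 mm wide, 22 mm deep, fits down over a screw's flat head. Shaft 16 mm dia; hanging collar 38 mm dia, underside at z = 62 mm. A half turn about z makes no difference
- rack: Fixed grey rack. Origin: centre of the underside of its base, 110 x 100 x 10 mm. Two prongs along x (x -22 to 30 mm), tops at 82 mm, 22 mm apart, open at the -x end; 82 mm high upright behind at x 30 to 42. The wrench's shaft goes between the prongs, collar on top; the socket is too wide to lift out upwards, so it leaves and enters through the open -x end
- hang (a point): Where the wrench's origin is when it hangs in the rack: on the rack's axis, 20 mm above the bench (10 mm above the rack's base). As found, the wrench's y axis is along the rack's y axis
- fossil_a: Small fossil in a white plaster jacket with a brown top, a rounded block 60 (x) x 34 (y) x 44 mm high, about 0.11 kg. Origin: centre of its underside. May be absent
- fossil_b: Small fossil in a white plaster jacket with a brown top, a rounded block 62 (x) x 30 (y) x 42 mm high, about 0.11 kg. Origin: centre of its underside. May be absent
- fossil_c: Small fossil in a white plaster jacket with a brown top, a rounded block 60 (x) x 37 (y) x 46 mm high, about 0.11 kg. Origin: centre of its underside. May be absent
- screw_a (a joint): Turn of the clamp screw at the case's -x, -y corner, rad: grows clockwise seen from above; 0 = flat head lies along the case's y axis, 1.4 = hard stop (tight). Starts loose at 0 to 0.2. Drag about 0.1 N m, stays where left. The first pass should leave it near 0.7. Diagonal pairs: a-c and b-d
- screw_b (a joint): Turn of the clamp screw at the case's +x, -y corner, rad: grows clockwise seen from above; 0 = flat head lies along the case's y axis, 1.4 = hard stop (tight). Starts loose at 0 to 0.2. Drag about 0.1 N m, stays where left. The first pass should leave it near 0.7. Diagonal pairs: a-c and b-d
- screw_c (a joint): Turn of the clamp screw at the case's +x, +y corner, rad: grows clockwise seen from above; 0 = flat head lies along the case's y axis, 1.4 = hard stop (tight). Starts loose at 0 to 0.2. Drag about 0.1 N m, stays where left. The first pass should leave it near 0.7. Diagonal pairs: a-c and b-d
- screw_d (a joint): Turn of the clamp screw at the case's -x, +y corner, rad: grows clockwise seen from above; 0 = flat head lies along the case's y axis, 1.4 = hard stop (tight). Starts loose at 0 to 0.2. Drag about 0.1 N m, stays where left. The first pass should leave it near 0.7. Diagonal pairs: a-c and b-d
- screw_a_axis (a point): Point on the axis of clamp screw a at the top of its flat head, 102 mm above the bench; axes as the case. The dark steel head is 34 mm long, 10 mm thick from 4 to 16 mm above the rail top (z = 78 mm), bevelled to 6 mm thick above that up to 24 mm
- screw_b_axis (a point): Point on the axis of clamp screw b at the top of its flat head, 102 mm above the bench; axes as the case. The dark steel head is 34 mm long, 10 mm thick from 4 to 16 mm above the rail top (z = 78 mm), bevelled to 6 mm thick above that up to 24 mm
- screw_c_axis (a point): Point on the axis of clamp screw c at the top of its flat head, 102 mm above the bench; axes as the case. The dark steel head is 34 mm long, 10 mm thick from 4 to 16 mm above the rail top (z = 78 mm), bevelled to 6 mm thick above that up to 24 mm
- screw_d_axis (a point): Point on the axis of clamp screw d at the top of its flat head, 102 mm above the bench; axes as the case. The dark steel head is 34 mm long, 10 mm thick from 4 to 16 mm above the rail top (z = 78 mm), bevelled to 6 mm thick above that up to 24 mm
- glue_jar: Squat glue jar, 60 mm dia, 75 mm tall, beyond the case; origin at its underside. Bystander
- acetone: Amber solvent bottle, 56 mm dia, 140 mm tall; origin at its underside. Bystander
- brush: Brush lying on the bench; bystander
- spatula: Spatula lying on the bench; bystander
Not all that is in view belongs to the job. Leave any turquoise look-alike of the lid alone.

How it is judged:
On the way, in this order (a step that is already met when the one before it is completed fails the run):
1. every fossil lies in the case (x of fossil_a in the frame of case between -0.064 and 0.064 m and y of fossil_a in the frame of case between -0.078 and 0.078 m and z of each of fossil_a, fossil_b, fossil_c in the frame of case below 0.035 m and x of fossil_b in the frame of case between -0.064 and 0.064 m and y of fossil_b in the frame of case between -0.078 and 0.078 m and x of fossil_c in the frame of case between -0.064 and 0.064 m and y of fossil_c in the frame of case between -0.078 and 0.078 m), for 0.2 s.
2. the lid is home in its track (y of lid in the frame of lid_home between -0.008 and 0.008 m and x of lid in the frame of lid_home between -0.006 and 0.006 m and z of lid in the frame of lid_home between -0.004 and 0.006 m and angle between the y axis of lid and the y axis of case, either way round below 0.07 rad), for 0.2 s.
3. first pass: all four screws turned part way (value of joint each of screw_a, screw_b, screw_c, screw_d above 0.4 rad), for 0.1 s.
4. second pass: all four screws at the stop (value of joint each of screw_a, screw_b, screw_c, screw_d above 1.27 rad), for 0.1 s.
At the end, for the whole second after the job is handed in: Every fossil is inside the case; the lid is within 8 mm of fully home in its track; all four screws are turned beyond 1.27 rad (stop at 1.4); the wrench hangs in the rack within 15 mm of its place, upright and at rest (all of step 1 and all of step 2 and all of step 4 and distance between wrench and hang below 0.015 m and angle between wrench's own z axis and vertical below 0.15 rad and linear speed of wrench below 0.03 m/s); the robot touches nothing.
It fails at once if out of cross order: two neighbouring screws turned past 0.4 rad (first pass) or past 1.1 rad (second pass) while the other two are not (((value of joint each of screw_a, screw_b above 0.4 rad and value of joint each of screw_c, screw_d below 0.4 rad) or (value of joint each of screw_b, screw_c above 0.4 rad and value of joint each of screw_d, screw_a below 0.4 rad) or (value of joint each of screw_c, screw_d above 0.4 rad and value of joint each of screw_a, screw_b below 0.4 rad) or (value of joint each of screw_d, screw_a above 0.4 rad and value of joint each of screw_b, screw_c below 0.4 rad)) or ((value of joint each of screw_a, screw_b above 1.1 rad and value of joint each of screw_c, screw_d below 1.1 rad) or (value of joint each of screw_b, screw_c above 1.1 rad and value of joint each of screw_d, screw_a below 1.1 rad) or (value of joint each of screw_c, screw_d above 1.1 rad and value of joint each of screw_a, screw_b below 1.1 rad) or (value of joint each of screw_d, screw_a above 1.1 rad and value of joint each of screw_b, screw_c below 1.1 rad))).
It fails at once if a screw turned past 1.1 rad while another has not had its first pass (0.4 rad) (value of joint any of screw_a, screw_b, screw_c, screw_d above 1.1 rad and value of joint any of screw_a, screw_b, screw_c, screw_d below 0.4 rad).
It fails at once if a screw turned with the fingers instead of the wrench (contact force between the fingers and screw_a above 3 N or contact force between the fingers and screw_b above 3 N or contact force between the fingers and screw_c above 3 N or contact force between the fingers and screw_d above 3 N).
It fails at once if a screw tightened before the lid is home (value of joint any of screw_a, screw_b, screw_c, screw_d above 0.4 rad and not (y of lid in the frame of lid_home between -0.008 and 0.008 m and x of lid in the frame of lid_home between -0.006 and 0.006 m and z of lid in the frame of lid_home between -0.004 and 0.006 m and angle between the y axis of lid and the y axis of case, either way round below 0.07 rad)).
It fails at once if a bystander (jar, bottle, brush, spatula) displaced by more than 40 mm (distance of any of glue_jar, acetone, brush, spatula from where it was at the start of the episode above 0.04 m).
Of fossil_a, fossil_b, fossil_c only 1 to 3 are there at a start; the rules pass over those that are not, and their reading is None.
At some moment in a run one of fossil_a, fossil_b, fossil_c may be knocked a few centimetres aside while the robot is not near it.
It also fails if it takes over 210 s, if anything falls off the work surface, if the arm or the gripper's body presses on something with over 40 N, if the wrist force passes 120 N, or if a joint passes its speed limit or range.

ROBOT

A 6-joint arm with a two-finger parallel gripper is mounted at the origin on the work surface. World frame = base frame: x ahead of the robot, y to its left, z up, the work surface at z = 0. Lengths are in m, angles in rad, forces in N, time in s.
With the tool pointing down it reaches from about 0.325 to 0.9 m from the base axis. Payload 6.1 kg.
Tool frame: the origin (TCP) lies midway between the tips of the shut fingers; the grasp point (between the pads) lies 19 mm behind it; z points along the fingers, y is the line along which they close (so a half turn about z gives the same grasp; the last joint's range is limited). The gripper opens to 85 mm and grips with 20 to 120 N. Pads are 22 mm wide; open, the fingers measure 114 mm over their backs; the gripper's body (76 mm by 85 mm) begins 54 mm behind the grasp point. The pads swing forward as they close: fully open they stand 13 mm farther back than shut.
Start: joints at [1.184, 0.22, 1.526, -0, 1.395, -0.126], TCP at [0.161, 0.604, 0.231] pointing down, gripper open.
Joint ranges: [-2.98, 2.98], [-0.91, 2.08], [0.09, 2.57], [-1.24, 4.39], [0.2, 2.65], [-2.68, 2.68]. Speed limits (rad/s): [2.57, 2.57, 3.01, 3.14, 3.14, 3.14].

INTERFACE

Orientations are given as a 3x3 rotation matrix whose columns are the frame's x, y, z axes.
In Python, from station import state, eyes, arm gives the robot as it stands.
- The arm moves only by the shell command python3 -m handwheel 'ROWS' [FORCE]. ROWS is JSON, a list of rows, each an object with "xyz": the shift along the tool's x, y, z in m, a list of three; "yaw": the turn about the tool's z in rad; "hand": the opening, from 0 (shut) to 1 (fully open). A call has 1 to 20 rows; each row shifts and turns the commanded pose from where the row before left it, along the tool's axes as they then stand; what a row does not reach is not made up. A row lasts 1/10 s, in which the tool goes at most 50 mm and 8.59 degrees, less where a joint would pass 70% of its speed; a pose out of reach is approached as far as the arm can. A call is refused whole if a number of a shift passes 0.05 or a number of a turn 0.15, either way. A call with a gripper value outside its range is refused whole. The fingers move at their own pace and stop on an object; FORCE is the grip in N (left out, the last holds). Time passes only in rows, so rows that do not move let the fingers close. It gives the time, the measured TCP pose, the force, the opening and the grip force at its end, in the units of the state.
- state(): the state, without advancing time (a new reading comes with each control period).
- eyes.get_image(name): name is "scene" or "top" or "wrist"; returns the picture (400x640x3 uint8, red, green, blue); there is no depth.
- eyes.camera_params(name): a dict with "mtx" (3x3 intrinsics, pixels), "eye" and "rotation" of the camera in the world. Camera axes: x right, y up, looking along -z (the intrinsics and any distortion apply to the point x, -y, -z); pixel columns grow to the right and rows downward; lengths in m; the calibration is good to about 2 mm. A picture is of the moment at which its call begins: read the wrist's pose just before it. camera_params takes no time and is no camera call; for the wrist camera it gives the pose at the moment of the call.
- arm.hand_in(): hands the job in; it is judged then, once.
The state is a dict: "t": time; "q": joint angles; "qvel": joint speeds; "tau": joint torques, N m; "ee_pos": TCP position; "orientation": TCP orientation; "contact_force": force on the tool from outside, world axes, zero at the start; "moment": the same for the moment, N m; "width": finger opening in m; "gripper_force": force on a finger pad.
Only numpy, scipy, OpenCV 4.12 (cv2) and the standard library are available. Lean on these libraries where they do the work, as an engineer would, in place of code of your own. Each camera call takes 0.05 s, during which the arm holds its last target. There are 200 camera calls.

## Working session

There is one attempt and no reset: what is moved stays moved. The work goes in short steps, Python scripts to look and compute and a shell command to move; the robot and the scene stay as the last step left them, time stands still between calls to the robot, and variables do not carry over. Pictures are saved under pics/ and viewed, at most 14 in all, crops included, and the job is handed in when it is done.

```bash
ls; mkdir -p pics; python3 - <<'E'
from station import state, eyes, arm
import cv2
s=state(); print(s)
for n in("top","scene"):
    im=eyes.get_image(n); cv2.imwrite(f"pics/{n}0.png",im[:,:,::-1]); print(n,eyes.camera_params(n))
E
```

```text
pics
{'t': 0.0, 'q': array([ 1.18392766e+00,  2.21233153e-01,  1.52760687e+00,  1.16793730e-05,
        1.39467379e+00, -1.26115167e-01]), 'qvel': array([-5.71504646e-04,  1.08106703e-03,  1.29154532e-03, -9.18837644e-05,
        6.82521553e-04,  1.43640607e-03]), 'tau': array([-3.05924118e-05, -4.96907687e+01, -3.89396739e+01, -2.96829712e-04,
        1.11567174e-02,  4.66601136e-06]), 'ee_pos': array([0.16091366, 0.60331567, 0.23019712]), 'orientation': array([[-9.66195371e-01,  2.57809937e-01, -7.35484069e-04],
       [ 2.57810862e-01,  9.66193774e-01, -1.77483847e-03],
       [ 2.53049133e-04, -1.90445650e-03, -9.99998155e-01]]), 'contact_force': array([ 0.3388099 , -0.60966081, -0.42576661]), 'moment': array([-0.01133768, -0.01828855,  0.05765405]), 'gripper_force': 0.0, 'width': 0.08524180928532721}
top {'mtx': array([[511.29429243,   0.        , 329.32481125],
       [  0.        , 511.29429243, 199.2236046 ],
       [  0.        ,   0.        ,   1.        ]]), 'eye': array([ 0.15624559, -0.0418624 ,  1.45986928]), 'rotation': array([[ 0.0628558 ,  0.97061803, -0.23227093],
       [-0.998     ,  0.06269519, -0.00808111],
       [ 0.0067186 ,  0.23231433,  0.97261756]])}
scene {'mtx': array([[426.55109013,   0.        , 319.88237769],
       [  0.        , 426.55109013, 199.48793594],
       [  0.        ,   0.        ,   1.        ]]), 'eye': array([1.36794226, 0.15000744, 0.78921365]), 'rotation': array([[-0.19625717, -0.58396478,  0.78769808],
       [ 0.98047901, -0.12670383,  0.15035641],
       [ 0.01200152,  0.80182995,  0.59743174]])}
```

View pics/top0.png

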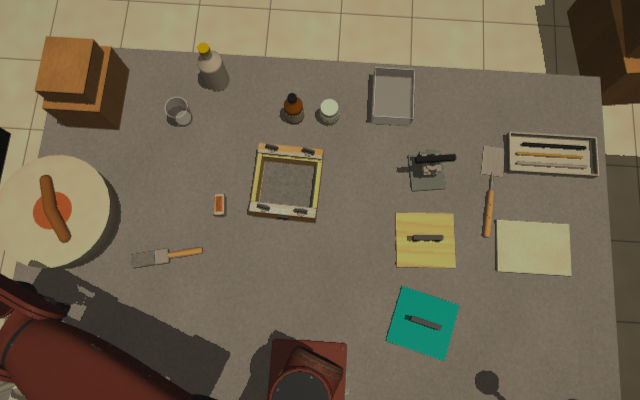

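View pics/scene0.png

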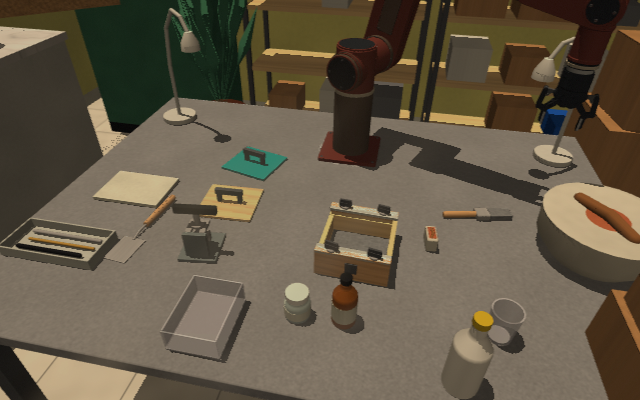

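The top picture shows the case at (287,183), one fossil at (219,204), the plywood lid at (427,240) and the wrench in its rack at (430,165). The turquoise look-alike is at (422,323), the brush at (170,257) and the spatula at (490,190). Fossil look-alikes are the jar (330,112) and the brown roll in the bowl (53,210). I choose the white and brown block at (219,204), and the yellow lid rather than the turquoise one. Next I'll check these in close crops.

```bash
cat > h.py <<'E'
import numpy as np, cv2
from station import state, eyes, arm
def ray(n,u,v,z,P=None):
    p=P or eyes.camera_params(n); m=p["mtx"]
    d=p["rotation"]@np.array([(u-m[0,2])/m[0,0],-(v-m[1,2])/m[1,1],-1])
    return p["eye"]+d*(z-p["eye"][2])/d[2]
def proj(n,X,P=None):
    p=P or eyes.camera_params(n); m=p["mtx"]
    c=(np.atleast_2d(X)-p["eye"])@p["rotation"]
    return np.c_[m[0,2]+m[0,0]*c[:,0]/-c[:,2], m[1,2]+m[1,1]*c[:,1]/c[:,2]]
def grid(im,u0,v0,w,h,k,step=10):
    c=cv2.resize(im[v0:v0+h,u0:u0+w,::-1],None,fx=k,fy=k,interpolation=cv2.INTER_CUBIC)
    for u in range(-(-u0//step)*step,u0+w,step):
        cv2.line(c,((u-u0)*k,0),((u-u0)*k,6),(0,0,255),1); cv2.putText(c,str(u),((u-u0)*k,18),0,.35,(0,0,255),1)
    for v in range(-(-v0//step)*step,v0+h,step):
        cv2.line(c,(0,(v-v0)*k),(6,(v-v0)*k),(0,0,255),1); cv2.putText(c,str(v),(8,(v-v0)*k+4),0,.35,(0,0,255),1)
    return c
def rows(delta):  # world delta -> tool axes
    return state()["orientation"].T@np.asarray(delta)
E
python3 - <<'E'
from h import *
im=cv2.imread("pics/top0.png")[:,:,::-1]
a=grid(im,205,135,130,95,6); b=grid(im,385,140,80,135,5)
cv2.imwrite("pics/c1.png",a); cv2.imwrite("pics/c2.png",b[:,:])
E
```

```text
(no output)
```

View pics/c1.png

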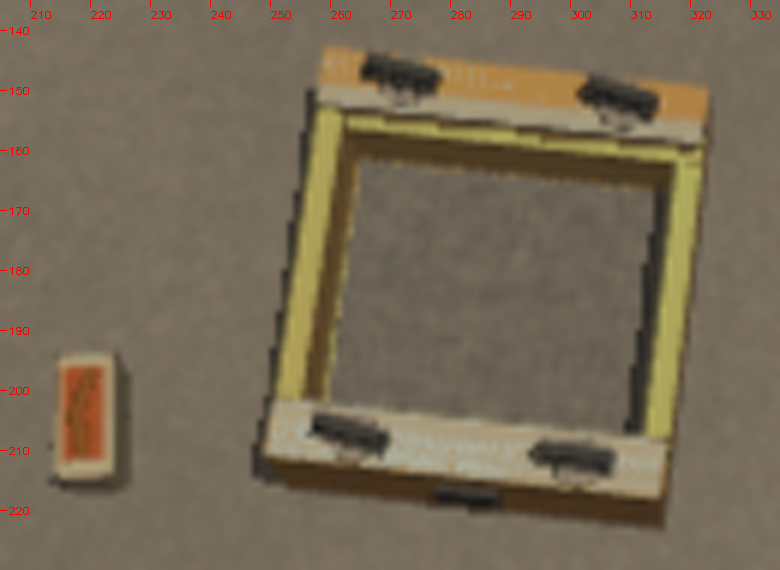

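```bash
python3 - <<'E'
import cv2
b=cv2.imread("pics/c2.png"); print(b.shape)
cv2.imwrite("pics/c2.png",cv2.resize(b[:600],None,fx=1,fy=1)) if b.shape[0]<=600 else cv2.imwrite("pics/c2.png",cv2.resize(b,(355,600)))
E
```

```text
(675, 400, 3)
```

View pics/c2.png

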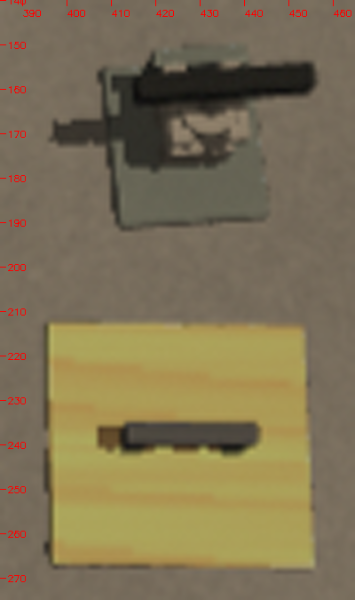

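```bash
python3 - <<'E'
from h import *
from scipy.optimize import least_squares
P=eyes.camera_params("top")
def X(p,L):
    c,s=np.cos(p[2]),np.sin(p[2]); L=np.asarray(L,float); return np.c_[p[0]+c*L[:,0]-s*L[:,1],p[1]+s*L[:,0]+c*L[:,1],L[:,2]]
# outer rail corners z=.078 : +x+y, +x-y, -x-y, -x+y
L=[[.1,.092,.078],[.1,-.092,.078],[-.1,-.092,.078],[-.1,.092,.078]]
px=np.array([[258.7,142.5],[323,149.5],[315.3,217.5],[249,210.7]])
f=lambda p:(proj("top",X(p,L),P)-px).ravel()
r=least_squares(f,[.4,0,0]); p=r.x; print("case",p,r.fun.round(1))
scr=[ray("top",u,v,.098,P) for u,v in((262,206.5),(298.5,210.5),(271,146),(306.5,150))]
for s in scr:
    d=s-np.array([*p[:2],0]); c,q=np.cos(p[2]),np.sin(p[2]); print("screw local",c*d[0]+q*d[1],-q*d[0]+c*d[1])
for nm,y0,y1,z in(("+y70",.08,.092,.07),("-y57",-.092,-.08,.057),("+y57",.08,.092,.057),("-y70",-.092,-.08,.07)):
    print(nm,proj("top",X(p,[[-.072,y0,z],[-.072,y1,z],[.072,y1,z],[.072,y0,z]]),P).round(1).tolist())
print("fossil top",[ray("top",u,v,.042,P)[:2].round(4) for u,v in((214,194.5),(224,194.5),(223.5,213),(214,213.5))])
L=[[.079,.084,.008],[.079,-.084,.008],[-.079,-.084,.008],[-.079,.084,.008]]
px=np.array([[395.3,212.5],[453.5,213],[455.5,268],[395.5,268]])
r=least_squares(f,[.3,-.2,0]); print("lid",r.x,r.fun.round(1))
print("lidbar",[ray("top",u,v,.052,P)[:2].round(4) for u,v in((412,237.5),(443,237.5))])
print("bar ends",[ray("top",u,v,.142,P)[:2].round(4) for u,v in((415,159),(455,156.5))])
print("rack corners",[ray("top",u,v,.01,P)[:2].round(4) for u,v in((411,191),(445,189),)])
E
```

```text
case [ 0.53527718  0.09288533 -0.04194047] [ 0.1  0.1  0.  -0.4 -0.1  0.2 -0.   0.1]
screw local -0.08837306601544896 0.05483281280349851
screw local -0.08889587225067765 -0.04541816311544151
screw local 0.08674040281987545 0.053233087868494774
screw local 0.08565637469751881 -0.047142022868701304
+y70 [[255.1, 202.1], [250.8, 201.6], [257.9, 152.8], [262.0, 153.2]]
-y57 [[316.5, 209.4], [312.2, 209.0], [317.8, 160.3], [322.0, 160.7]]
+y57 [[255.7, 203.1], [251.4, 202.7], [258.4, 154.2], [262.6, 154.6]]
-y70 [[316.4, 208.5], [312.1, 208.0], [317.8, 158.9], [322.0, 159.3]]
fossil top [array([0.4875, 0.2991]), array([0.4893, 0.2707]), array([0.4356, 0.2662]), array([0.4324, 0.2928])]
lid [ 0.40049222 -0.31108344  0.05003438] [-0.1  0.2 -0.5  0.5 -0.1  0.1  0.7 -0.7]
lidbar [array([ 0.3979, -0.2668]), array([ 0.4035, -0.3531])]
bar ends [array([ 0.5975, -0.2551]), array([ 0.6117, -0.3632])]
rack corners [array([ 0.5426, -0.2671]), array([ 0.5551, -0.3666])]
```

The crops show the case outline fitting to under 0.5 px, the fossil lying roughly along x, and the plywood lid with its bar at (427,238). The wrench bar runs from (415,159) to (455,156). Next I move above the fossil.

```bash
cat >> h.py <<'E'
def go(xyz,ang):
    """needed yaw (tool z), then shift in the tool axes after that yaw; ang = world angle of tool y (mod pi)"""
    s=state(); R=s["orientation"]; a=np.arctan2(R[1,1],R[0,1])
    d=(ang-a+np.pi/2)%np.pi-np.pi/2
    y=np.array([np.cos(a+d),np.sin(a+d),0]); x=np.array([-y[1],y[0],0]); D=np.asarray(xyz)-s["ee_pos"]
    print("at",s["ee_pos"].round(4),"ang",round(a,3),"q6",s["q"][5].round(2),"-> yaw",round(-d,3),"shift",np.round([D@x,D@y,-D[2]],4))
E
python3 -c "
from h import *
go([.461,.282,.2],1.5708+.09)"
python3 -m handwheel '[{"xyz":[0,0,0],"yaw":-0.117,"hand":1},{"xyz":[0,0,0],"yaw":-0.117,"hand":1},{"xyz":[0,0,0],"yaw":-0.117,"hand":1},{"xyz":[-0.027,-0.035,0],"yaw":0,"hand":1},{"xyz":[-0.027,-0.035,0],"yaw":0,"hand":1},{"xyz":[-0.027,-0.035,0],"yaw":0,"hand":1},{"xyz":[-0.027,-0.035,0],"yaw":0,"hand":1},{"xyz":[-0.027,-0.035,0],"yaw":0,"hand":1},{"xyz":[-0.027,-0.035,0],"yaw":0,"hand":1},{"xyz":[-0.027,-0.035,0],"yaw":0,"hand":1},{"xyz":[-0.027,-0.035,0],"yaw":0,"hand":1},{"xyz":[-0.027,-0.035,0],"yaw":0,"hand":1},{"xyz":[-0.027,-0.035,0],"yaw":0,"hand":1},{"xyz":[0,0,0],"yaw":0,"hand":1},{"xyz":[0,0,0],"yaw":0,"hand":1}]' 40
python3 - <<'E'
from h import *
P=eyes.camera_params("wrist"); im=eyes.get_image("wrist"); cv2.imwrite("pics/w1.png",im[:,:,::-1])
go([.461,.282,.2],1.5708+.09); print(P["eye"],P["rotation"].round(2).tolist(),P["mtx"][0,0])
E
```

```text
at [0.1609 0.6033 0.2303] ang 1.31 q6 -0.13 -> yaw -0.351 shift [-0.27   -0.347   0.0303]
t: 1.6
ee_pos: [0.4618, 0.2788, 0.2308]
orientation: [[-0.996, -0.087, -0.001], [-0.087, 0.996, -0.0], [0.001, 0.0, -1.0]]
contact_force: [-0.7, 0.5, -1.0]
width: 0.0853
gripper_force: 0.0
at [0.4612 0.2796 0.2308] ang 1.66 q6 -1.26 -> yaw -0.001 shift [-0.0001  0.0024  0.0308]
[0.38129727 0.2721538  0.37309319] [[-0.09, -0.94, -0.32], [1.0, -0.08, -0.03], [0.0, -0.32, 0.95]] 334.60775676472025
```

View pics/w1.png

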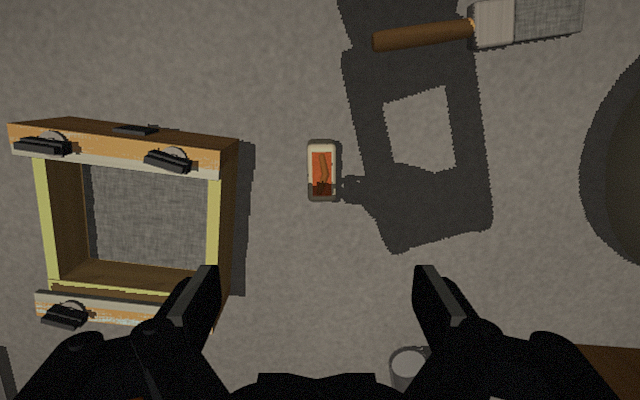

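```bash
python3 - <<'E'
from h import *
P=eyes.camera_params("wrist")
def X(p,L):
    c,s=np.cos(p[2]),np.sin(p[2]); L=np.asarray(L,float); return np.c_[p[0]+c*L[:,0]-s*L[:,1],p[1]+s*L[:,0]+c*L[:,1],L[:,2]]
c=[.5353,.0929,-.042]
print("fossil top z44",[ray("wrist",u,v,.043,P)[:2].round(4).tolist() for u,v in((307.5,139.5),(340,140),(338,199),(309,200))])
print("fossil bot",[ray("wrist",u,v,.005,P)[:2].round(4).tolist() for u,v in((338,201),(309,201))])
print("rail",proj("wrist",X(c,[[-.1,.092,.078],[-.1,-.092,.078],[-.072,.092,.078],[-.072,-.092,.078]]),P).round(0).tolist())
for z in(.057,.07):
  for s in(1,-1): print(z,s,proj("wrist",X(c,[[-.072,s*.092,z],[-.072,s*.08,z],[.072,s*.08,z]]),P).round(0).tolist())
im=cv2.imread("pics/w1.png"); cv2.imwrite("pics/w1c.png",cv2.resize(im[110:335,0:260],None,fx=2.6,fy=2.6,interpolation=cv2.INTER_CUBIC))
E
```

```text
fossil top z44 [[0.4288, 0.2688], [0.4264, 0.3006], [0.4872, 0.3054], [0.491, 0.2755]]
fossil bot [[0.5019, 0.3094], [0.5049, 0.2759]]
rail [[216.0, 149.0], [1.0, 121.0], [215.0, 179.0], [6.0, 153.0]]
0.057 1 [[221.0, 174.0], [208.0, 172.0], [204.0, 298.0]]
0.057 -1 [[26.0, 149.0], [39.0, 151.0], [56.0, 282.0]]
0.07 1 [[217.0, 177.0], [204.0, 176.0], [201.0, 306.0]]
0.07 -1 [[14.0, 151.0], [28.0, 153.0], [47.0, 289.0]]
```

View pics/w1c.png

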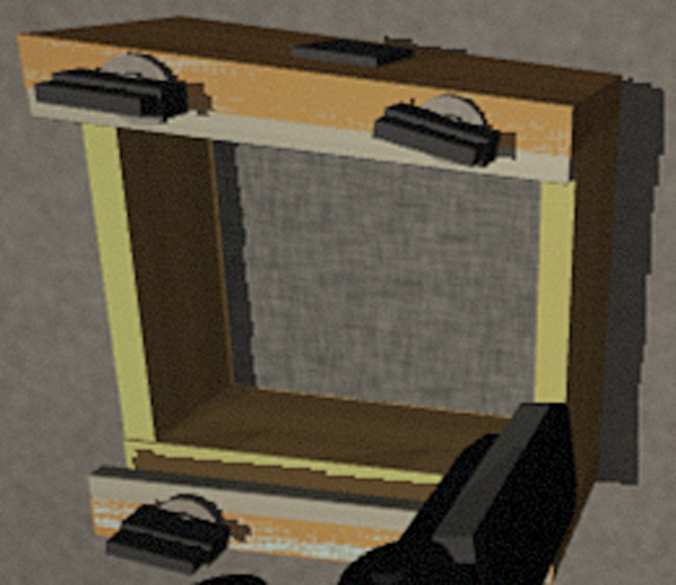

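The wall at the -y end of the case is the low one, so that is the open end. The fossil lies near (0.460,0.285). Now I grasp it.

```bash
python3 -m handwheel '[{"xyz":[0,0.005,0.044],"yaw":0,"hand":1},{"xyz":[0,0,0.044],"yaw":0,"hand":1},{"xyz":[0,0,0.044],"yaw":0,"hand":1},{"xyz":[0,0,0.044],"yaw":0,"hand":1},{"xyz":[0,0,0.042],"yaw":0,"hand":1},{"xyz":[0,0,0],"yaw":0,"hand":1},{"xyz":[0,0,0],"yaw":0,"hand":0},{"xyz":[0,0,0],"yaw":0,"hand":0},{"xyz":[0,0,0],"yaw":0,"hand":0},{"xyz":[0,0,0],"yaw":0,"hand":0},{"xyz":[0,0,0],"yaw":0,"hand":0},{"xyz":[0,0,0],"yaw":0,"hand":0},{"xyz":[0,0,0],"yaw":0,"hand":0},{"xyz":[0,0,0],"yaw":0,"hand":0}]' 40
python3 -m handwheel '[{"xyz":[0,0,-0.04],"yaw":0,"hand":0},{"xyz":[0,0,-0.045],"yaw":0,"hand":0},{"xyz":[0,0,-0.045],"yaw":0,"hand":0},{"xyz":[0,0,-0.04],"yaw":0,"hand":0},{"xyz":[0,0,0],"yaw":0,"hand":0},{"xyz":[0,0,0],"yaw":0,"hand":0}]'
python3 -c "
from h import *
go([.535,.095,.19],1.5708-.042)"
```

```text
t: 3.05
ee_pos: [0.463, 0.2854, 0.0159]
orientation: [[-0.996, -0.09, 0.004], [-0.09, 0.996, 0.002], [-0.004, 0.001, -1.0]]
contact_force: [-0.8, 0.0, 8.3]
width: 0.0295
gripper_force: 41.4
t: 3.65
ee_pos: [0.4619, 0.2848, 0.1851]
orientation: [[-0.996, -0.09, 0.003], [-0.09, 0.996, 0.001], [-0.003, 0.001, -1.0]]
contact_force: [0.5, 0.2, -1.6]
width: 0.0292
gripper_force: 40.3
at [0.4619 0.2848 0.1851] ang 1.661 q6 -1.25 -> yaw 0.132 shift [-0.081  -0.1866 -0.0049]
```

```bash
python3 -m handwheel '[{"xyz":[0,0,0],"yaw":0.132,"hand":0},{"xyz":[-0.0135,-0.031,0],"yaw":0,"hand":0},{"xyz":[-0.0135,-0.031,0],"yaw":0,"hand":0},{"xyz":[-0.0135,-0.031,0],"yaw":0,"hand":0},{"xyz":[-0.0135,-0.031,0],"yaw":0,"hand":0},{"xyz":[-0.0135,-0.031,0],"yaw":0,"hand":0},{"xyz":[-0.0135,-0.031,0],"yaw":0,"hand":0},{"xyz":[0,0,0],"yaw":0,"hand":0},{"xyz":[0,0,0.03],"yaw":0,"hand":0},{"xyz":[0,0,0.04],"yaw":0,"hand":0},{"xyz":[0,0,0.04],"yaw":0,"hand":0},{"xyz":[0,0,0.03],"yaw":0,"hand":0},{"xyz":[0,0,0.018],"yaw":0,"hand":0},{"xyz":[0,0,0],"yaw":0,"hand":0},{"xyz":[0,0,0],"yaw":0,"hand":0}]'
```

```text
t: 5.15
ee_pos: [0.5324, 0.0959, 0.0234]
orientation: [[-0.999, 0.042, -0.004], [0.042, 0.999, 0.0], [0.004, -0.0, -1.0]]
contact_force: [-0.1, -0.2, -1.6]
width: 0.0295
gripper_force: 44.7
```

```bash
python3 -m handwheel '[{"xyz":[0,0,0],"yaw":0,"hand":1},{"xyz":[0,0,0],"yaw":0,"hand":1},{"xyz":[0,0,0],"yaw":0,"hand":1},{"xyz":[0,0,0],"yaw":0,"hand":1},{"xyz":[0,0,-0.04],"yaw":0,"hand":1},{"xyz":[0,0,-0.045],"yaw":0,"hand":1},{"xyz":[0,0,-0.045],"yaw":0,"hand":1},{"xyz":[0,0,-0.045],"yaw":0,"hand":1},{"xyz":[0.025,0,-0.045],"yaw":0,"hand":1},{"xyz":[0.025,0,-0.045],"yaw":0,"hand":1},{"xyz":[0,0,0],"yaw":0,"hand":1},{"xyz":[0,0,0],"yaw":0,"hand":1}]'
python3 - <<'E'
from h import *
import json
P=eyes.camera_params("wrist"); im=eyes.get_image("wrist"); cv2.imwrite("pics/w2.png",im[:,:,::-1])
json.dump({k:v.tolist() for k,v in P.items()},open("w2.json","w")); print(state()["ee_pos"],P["eye"])
E
```

```text
t: 6.35
ee_pos: [0.4863, 0.0975, 0.2897]
orientation: [[-0.999, 0.042, 0.004], [0.042, 0.999, 0.0], [-0.004, 0.0, -1.0]]
contact_force: [0.2, 0.4, -0.9]
width: 0.0855
gripper_force: 0.0
[0.48569529 0.09740576 0.28771683] [0.40476872 0.10141778 0.43149924]
```

View pics/w2.png

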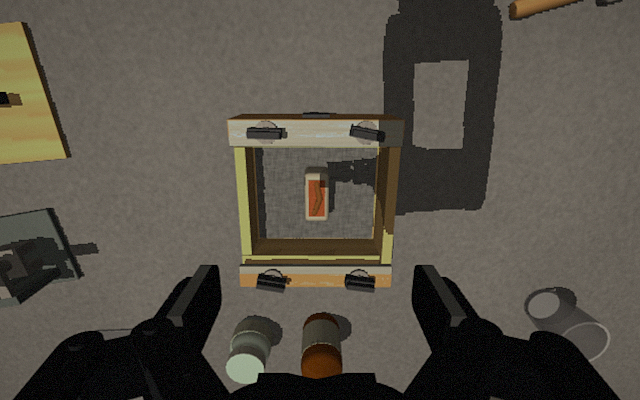

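The fossil lies in the case at (316,194), with the jar at (248,350) and the bottle at (320,345) beyond it. I'll enlarge this picture to refine the case pose.

```bash
python3 - <<'E'
from h import *
im=cv2.imread("pics/w2.png")[:,:,::-1]
cv2.imwrite("pics/w2c.png",grid(im,222,105,190,190,3,10)) 
E
```

```text
(no output)
```

View pics/w2c.png

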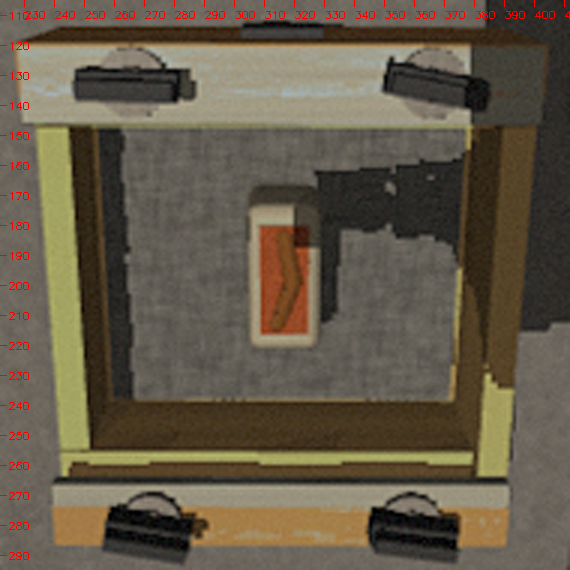

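```bash
python3 - <<'E'
from h import *
import json
from scipy.optimize import least_squares
P={k:np.array(v) for k,v in json.load(open("w2.json")).items()}
def X(p,L):
    c,s=np.cos(p[2]),np.sin(p[2]); L=np.asarray(L,float); return np.c_[p[0]+c*L[:,0]-s*L[:,1],p[1]+s*L[:,0]+c*L[:,1],L[:,2]]
L=[[-.1,-.092,.078],[-.1,.092,.078],[-.072,-.092,.078],[-.072,.092,.078],[.072,-.092,.078],[.072,.092,.078],[.1,-.092,.078],[.1,.092,.078]]
px=np.array([[227.5,119.5],[404,120],[229,146.5],[402.5,146.5],[240,274],[391,274],[240,287],[391,287]])
f=lambda p:(proj("wrist",X(p,L),P)-px).ravel()
r=least_squares(f,[.535,.095,-.04]); p=r.x; print("case",p,r.fun.round(1))
for u,v in((264,130.5),(367.5,130.5),(270,287),(359,287)):
    d=ray("wrist",u,v,.1,P)-np.array([*p[:2],0]); c,q=np.cos(p[2]),np.sin(p[2]); print("screw local",c*d[0]+q*d[1],-q*d[0]+c*d[1])
print(proj("wrist",X(p,[[sx*.086,sy*.05,.08] for sx in(-1,1) for sy in(-1,1)]),P).round(1).tolist())
E
```

```text
case [ 0.53895265  0.09555732 -0.04298611] [-0.8  1.8  0.8  1.6 -0.1  1.8 -0.   2.1 -1.2 -5.9  1.3 -5.8  0.5  1.2
 -0.4  1.4]
screw local -0.09340326086977846 -0.050555304900506526
screw local -0.09355584629711274 0.0505903218535814
screw local 0.08375928785270295 -0.05227067903471008
screw local 0.08364057783004078 0.04987529191481935
[[267.7, 135.3], [363.8, 135.5], [274.1, 279.2], [357.0, 279.3]]
```

```bash
python3 - <<'E'
from h import *
import json
from scipy.optimize import least_squares
P={k:np.array(v) for k,v in json.load(open("w2.json")).items()}
def X(p,L):
    c,s=np.cos(p[2]),np.sin(p[2]); L=np.asarray(L,float); return np.c_[p[0]+c*L[:,0]-s*L[:,1],p[1]+s*L[:,0]+c*L[:,1],L[:,2]]
L=[[-.1,-.092,.078],[-.1,.092,.078],[-.072,-.092,.078],[-.072,.092,.078],[.072,-.092,.078],[.072,.092,.078],[.1,-.092,.078],[.1,.092,.078]]
px=np.array([[227.5,119.5],[404,120],[229,146.5],[402.5,146.5],[239.5,265.5],[391.5,265.5],[240,287],[391,287]])
f=lambda p:(proj("wrist",X(p,L),P)-px).ravel()
r=least_squares(f,[.535,.095,-.04]); p=r.x; print("case",p,r.fun.round(1))
for u,v in((264,130.5),(367.5,130.5),(270,287),(359,287)):
    d=ray("wrist",u,v,.1,P)-np.array([*p[:2],0]); c,q=np.cos(p[2]),np.sin(p[2]); print("screw local",c*d[0]+q*d[1],-q*d[0]+c*d[1])
print("lid from w2", [ray("wrist",u,v,.008,P)[:2].round(4) for u,v in((70,157),(27,22))])
go([.40,-.311,.29],1.5708+.05-1.5708)
go([.40,-.311,.29],1.5708+.05)
E
```

```text
case [ 0.53680666  0.09564756 -0.04299782] [-1.  -0.3  0.9 -0.5 -0.3 -0.2  0.1  0.1 -0.8  1.   0.9  1.2  0.3 -0.3
 -0.3 -0.1]
screw local -0.09125478834501276 -0.050554302331338875
screw local -0.09140855811204653 0.05059132262915385
screw local 0.0859077804510729 -0.052267602024360975
screw local 0.08578787437542588 0.04987836752816035
lid from w2 [array([ 0.4773, -0.2166]), array([ 0.3224, -0.2223])]
at [0.4857 0.0974 0.2877] ang 1.529 q6 -1.49 -> yaw 1.479 shift [-0.4036 -0.106  -0.0023]
at [0.4857 0.0974 0.2877] ang 1.529 q6 -1.49 -> yaw -0.092 shift [ 0.106  -0.4036 -0.0023]
```

```bash
python3 -m handwheel '[{"xyz":[0,0,0],"yaw":0.148,"hand":1},{"xyz":[0,0,0],"yaw":0.148,"hand":1},{"xyz":[0,0,0],"yaw":0.148,"hand":1},{"xyz":[0,0,0],"yaw":0.148,"hand":1},{"xyz":[0,0,0],"yaw":0.148,"hand":1},{"xyz":[0,0,0],"yaw":0.148,"hand":1},{"xyz":[0,0,0],"yaw":0.148,"hand":1},{"xyz":[0,0,0],"yaw":0.148,"hand":1},{"xyz":[0,0,0],"yaw":0.148,"hand":1},{"xyz":[0,0,0],"yaw":0.147,"hand":1},{"xyz":[-0.04,-0.01,0],"yaw":0,"hand":1},{"xyz":[-0.04,-0.01,0],"yaw":0,"hand":1},{"xyz":[-0.04,-0.01,0],"yaw":0,"hand":1},{"xyz":[-0.04,-0.01,0],"yaw":0,"hand":1},{"xyz":[-0.04,-0.01,0],"yaw":0,"hand":1},{"xyz":[-0.04,-0.01,0],"yaw":0,"hand":1},{"xyz":[-0.04,-0.01,0],"yaw":0,"hand":1},{"xyz":[-0.04,-0.01,0.02],"yaw":0,"hand":1},{"xyz":[-0.04,-0.01,0.02],"yaw":0,"hand":1},{"xyz":[0,0,0],"yaw":0,"hand":1}]'
python3 - <<'E'
from h import *
import json
P=eyes.camera_params("wrist"); im=eyes.get_image("wrist"); cv2.imwrite("pics/w3.png",im[:,:,::-1])
json.dump({k:v.tolist() for k,v in P.items()},open("w3.json","w")); s=state();print(s["ee_pos"],s["q"].round(2))
E
```

```text
t: 8.4
ee_pos: [0.4105, -0.2692, 0.2419]
orientation: [[-0.045, 0.999, -0.008], [0.999, 0.045, 0.005], [0.005, -0.007, -1.0]]
contact_force: [0.6, -0.3, 0.1]
width: 0.0854
gripper_force: 0.0
[ 0.41160903 -0.26751239  0.24347882] [-0.74 -0.11  1.85 -0.    1.41 -0.78]
```

View pics/w3.png

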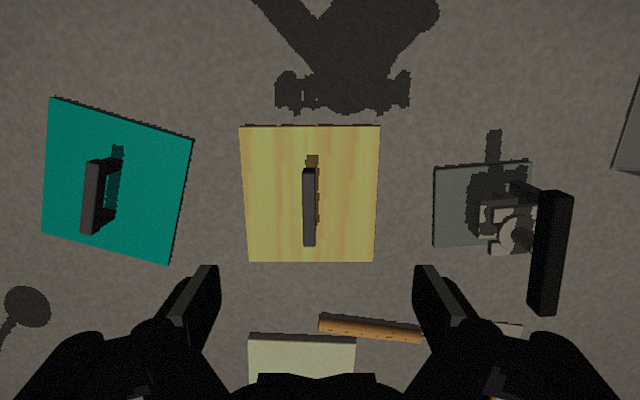

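```bash
python3 - <<'E'
from h import *
import json
from scipy.optimize import least_squares
P={k:np.array(v) for k,v in json.load(open("w3.json")).items()}
def X(p,L):
    c,s=np.cos(p[2]),np.sin(p[2]); L=np.asarray(L,float); return np.c_[p[0]+c*L[:,0]-s*L[:,1],p[1]+s*L[:,0]+c*L[:,1],L[:,2]]
L=[[-.079,.084,.008],[.079,.084,.008],[.079,-.084,.008],[-.079,-.084,.008],[-.007,.042,.052],[.007,.042,.052],[.007,-.042,.052],[-.007,-.042,.052]]
px=np.array([[239,126],[380,125],[373,262],[249,262],[303,168],[316,168],[316,246],[303,246]])
f=lambda p:(proj("wrist",X(p,L),P)-px).ravel()
r=least_squares(f,[.4,-.31,.05]); p=r.x; print("lid",p,r.fun.round(1))
go([p[0],p[1],.04],p[2])
c=ray("wrist",435,247,.01,P),ray("wrist",433,167,.01,P); print("rack corners",c)
print("bar ends",[ray("wrist",u,v,.142,P)[:2].round(4) for u,v in((557,191),(541,313))])
im=cv2.imread("pics/w3.png")[:,:,::-1]
cv2.imwrite("pics/w3c.png",grid(im,425,120,160,200,3,10)) 
E
```

```text
lid [ 0.40455563 -0.30796724  0.04912808] [-0.8 -1.4  1.4 -0.9  0.8 -1.6 -0.6 -1.6 -0.9  2.7 -0.2  2.7  0.1 -0.4
  0.4 -0.4]
at [ 0.4116 -0.2675  0.2435] ang 0.046 q6 -0.78 -> yaw -0.003 shift [-0.0401 -0.009   0.2035]
rack corners (array([ 0.56056177, -0.364753  ,  0.01      ]), array([ 0.54263613, -0.26498854,  0.01      ]))
bar ends [array([ 0.5912, -0.2517]), array([ 0.6069, -0.3597])]
```

View pics/w3c.png

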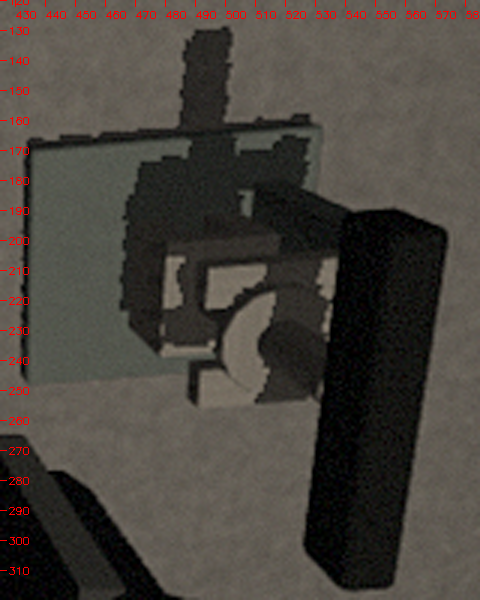

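The lid is at (0.4046,-0.308), yaw 0.049. In the crop the rack's prong tips at (490,215) and (490,248) point to world -x, so that is its open end. Now I grasp the lid bar.

```bash
python3 -m handwheel '[{"xyz":[-0.02,-0.0045,0.02],"yaw":0,"hand":1},{"xyz":[-0.02,-0.0045,0.04],"yaw":0,"hand":1},{"xyz":[0,0,0.04],"yaw":0,"hand":1},{"xyz":[0,0,0.04],"yaw":0,"hand":1},{"xyz":[0,0,0.04],"yaw":0,"hand":1},{"xyz":[0,0,0.037],"yaw":0,"hand":1},{"xyz":[0,0,0],"yaw":0,"hand":1},{"xyz":[0,0,0],"yaw":0,"hand":0},{"xyz":[0,0,0],"yaw":0,"hand":0},{"xyz":[0,0,0],"yaw":0,"hand":0},{"xyz":[0,0,0],"yaw":0,"hand":0},{"xyz":[0,0,0],"yaw":0,"hand":0},{"xyz":[0,0,0],"yaw":0,"hand":0},{"xyz":[0,0,0],"yaw":0,"hand":0},{"xyz":[0,0,0],"yaw":0,"hand":0},{"xyz":[0,0,0],"yaw":0,"hand":0},{"xyz":[0,0,0],"yaw":0,"hand":0}]' 80
```

```text
t: 10.15
ee_pos: [0.4072, -0.3079, 0.0323]
orientation: [[-0.05, 0.999, 0.001], [0.999, 0.05, -0.001], [-0.001, 0.001, -1.0]]
contact_force: [-3.7, 1.2, 8.2]
width: 0.012
gripper_force: 80.3
```

```bash
python3 -m handwheel '[{"xyz":[0,0,0],"yaw":0,"hand":0.5},{"xyz":[0,0,0],"yaw":0,"hand":0.5},{"xyz":[0,0,0],"yaw":0,"hand":0.5},{"xyz":[0,0,0],"yaw":0,"hand":0.5}]' 
python3 -m handwheel '[{"xyz":[0,0,0.006],"yaw":0,"hand":0.5},{"xyz":[0,0,0],"yaw":0,"hand":0.2},{"xyz":[0,0,0],"yaw":0,"hand":0.2},{"xyz":[0,0,0],"yaw":0,"hand":0.2},{"xyz":[0,0,0],"yaw":0,"hand":0.2},{"xyz":[0,0,0],"yaw":0,"hand":0},{"xyz":[0,0,0],"yaw":0,"hand":0},{"xyz":[0,0,0],"yaw":0,"hand":0},{"xyz":[0,0,0],"yaw":0,"hand":0},{"xyz":[0,0,0],"yaw":0,"hand":0}]' 80
```

```text
t: 10.55
ee_pos: [0.4068, -0.3069, 0.0306]
orientation: [[-0.05, 0.999, -0.0], [0.999, 0.05, 0.0], [0.0, -0.0, -1.0]]
contact_force: [0.0, -0.8, 0.2]
width: 0.0428
gripper_force: 0.0
t: 11.55
ee_pos: [0.4071, -0.3072, 0.025]
orientation: [[-0.05, 0.999, 0.0], [0.999, 0.05, -0.0], [-0.0, 0.0, -1.0]]
contact_force: [0.0, 0.9, 4.5]
width: 0.0128
gripper_force: 78.8
```

```bash
python3 -m handwheel '[{"xyz":[0,0,-0.03],"yaw":0,"hand":0},{"xyz":[0,0,-0.03],"yaw":0,"hand":0},{"xyz":[0,0,-0.03],"yaw":0,"hand":0},{"xyz":[0,0,0],"yaw":0.093,"hand":0},{"xyz":[0,0,0],"yaw":0,"hand":0}]'
python3 -c "
from h import *
go([.528,-.105,.105],-.0427)"
```

```text
t: 12.05
ee_pos: [0.4069, -0.3072, 0.115]
orientation: [[0.044, 0.999, 0.0], [0.999, -0.044, -0.001], [-0.001, 0.0, -1.0]]
contact_force: [0.4, -0.2, -2.9]
width: 0.0126
gripper_force: 78.8
at [ 0.4069 -0.3072  0.115 ] ang -0.044 q6 -0.76 -> yaw -0.001 shift [0.2071 0.1123 0.01  ]
```

```bash
python3 -m handwheel '[{"xyz":[0.03,0.005,0],"yaw":0,"hand":0},{"xyz":[0.03,0.012,0],"yaw":0,"hand":0},{"xyz":[0.03,0.015,0],"yaw":0,"hand":0},{"xyz":[0.03,0.02,0],"yaw":0,"hand":0},{"xyz":[0.03,0.02,0],"yaw":0,"hand":0},{"xyz":[0.03,0.02,0],"yaw":0,"hand":0},{"xyz":[0.027,0.02,0],"yaw":0,"hand":0},{"xyz":[0,0,0],"yaw":0,"hand":0},{"xyz":[0,0,0],"yaw":0,"hand":0}]'
python3 - <<'E'
from h import *
im=eyes.get_image("top"); cv2.imwrite("pics/top1.png",im[:,:,::-1])
go([.528,-.105,.0855],-.0427)
cv2.imwrite("pics/top1c.png",grid(im,240,130,155,105,5))
E
```

```text
t: 12.95
ee_pos: [0.5266, -0.1041, 0.1129]
orientation: [[0.039, 0.999, -0.003], [0.999, -0.039, 0.001], [0.001, -0.003, -1.0]]
contact_force: [0.3, -0.5, -3.2]
width: 0.0124
gripper_force: 78.9
at [ 0.5264 -0.1048  0.1131] ang -0.041 q6 -0.3 -> yaw 0.002 shift [-0.0002  0.0016  0.0276]
```

View pics/top1c.png

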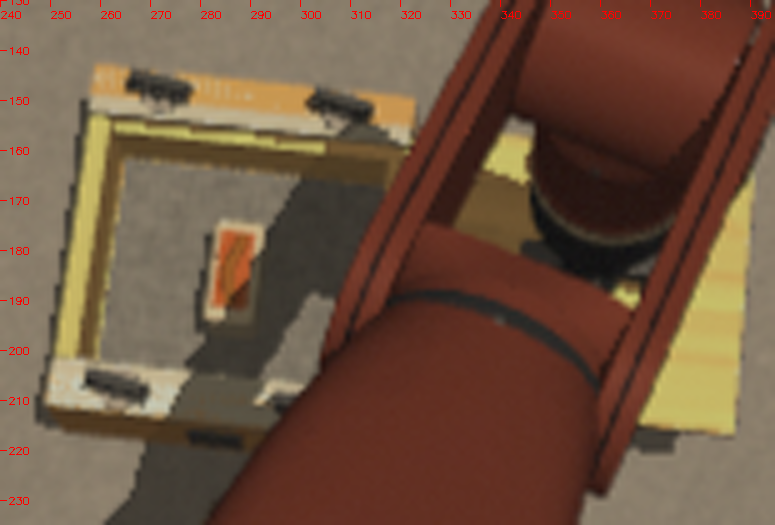

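```bash
python3 - <<'E'
from h import *
z=.096; c=ray("top",386,217,z); e=ray("top",389.5,170,z); t=ray("top",339.5,156.7,z)
print(c,e,t)
# predict with lid at TCP and yaw=-.041
s=state(); p=s["ee_pos"]; a=-.042
R=np.array([[np.cos(a),-np.sin(a)],[np.sin(a),np.cos(a)]])
for L in((-.079,-.084),(.079,-.084),(.079,.084)):
    w=p[:2]+R@L; print(L,w,proj("top",[[*w,z]]))
for q in(c,e,t): print("local to case(top fit)",R.T@(q[:2]-np.array([.5353,.0929])))
E
```

```text
[ 0.44224465 -0.18761386  0.096     ] [ 0.5761926  -0.19238834  0.096     ] [ 0.60589754 -0.05125714  0.096     ]
(-0.079, -0.084) [ 0.44390964 -0.18536123] [[385.19629889 216.34944118]]
(0.079, -0.084) [ 0.60177031 -0.19199528] [[389.68459997 161.2286914 ]]
(0.079, 0.084) [ 0.60882423 -0.02414343] [[329.89630529 155.10523963]]
local to case(top fit) [-0.08119517 -0.28417366]
local to case(top fit) [ 0.05283512 -0.28331976]
local to case(top fit) [ 0.0765881  -0.14106579]
```

```bash
python3 -m handwheel '[{"xyz":[0,0.0019,0.014],"yaw":0.001,"hand":0},{"xyz":[0,0,0.0135],"yaw":0,"hand":0},{"xyz":[0,0,0],"yaw":0,"hand":0},{"xyz":[0,0,0],"yaw":0,"hand":0}]'
python3 -c "
from h import *
go([.5363,.0915,.0855],-.0427)"
python3 -m handwheel '[{"xyz":[0.01,0,0],"yaw":0,"hand":0},{"xyz":[0.01,0,0],"yaw":0,"hand":0},{"xyz":[0.01,0,0],"yaw":0,"hand":0},{"xyz":[0.01,0,0],"yaw":0,"hand":0},{"xyz":[0,0,0],"yaw":0,"hand":0},{"xyz":[0,0,0],"yaw":0,"hand":0}]'
python3 -c "
from h import *
go([.5363,.0915,.0855],-.0427)"
```

```text
t: 13.4
ee_pos: [0.5285, -0.1054, 0.086]
orientation: [[0.045, 0.999, -0.002], [0.999, -0.045, 0.001], [0.001, -0.002, -1.0]]
contact_force: [-0.7, 0.1, -2.4]
width: 0.0124
gripper_force: 78.8
at [ 0.5285 -0.1054  0.086 ] ang -0.045 q6 -0.3 -> yaw -0.002 shift [ 0.197  -0.0006  0.0005]
t: 14.0
ee_pos: [0.5313, -0.0642, 0.0871]
orientation: [[0.043, 0.999, -0.0], [0.999, -0.043, 0.001], [0.001, -0.0, -1.0]]
contact_force: [0.2, 1.1, -5.2]
width: 0.0126
gripper_force: 78.9
at [ 0.5313 -0.0642  0.0871] ang -0.043 q6 -0.23 -> yaw -0.0 shift [ 0.1558 -0.0016  0.0016]
```

```bash
python3 -m handwheel '[{"xyz":[0.012,-0.0004,0.0005],"yaw":0,"hand":0},{"xyz":[0.012,-0.0004,0.0005],"yaw":0,"hand":0},{"xyz":[0.012,0,0],"yaw":0,"hand":0},{"xyz":[0.012,0,0],"yaw":0,"hand":0},{"xyz":[0.012,0,0],"yaw":0,"hand":0},{"xyz":[0.012,0,0],"yaw":0,"hand":0},{"xyz":[0.012,0,0],"yaw":0,"hand":0},{"xyz":[0.012,0,0],"yaw":0,"hand":0},{"xyz":[0.012,0,0],"yaw":0,"hand":0},{"xyz":[0,0,0],"yaw":0,"hand":0},{"xyz":[0,0,0],"yaw":0,"hand":0}]'
python3 -c "
from h import *
go([.5363,.0915,.0855],-.0427)"
```

```text
t: 15.1
ee_pos: [0.5353, 0.043, 0.0862]
orientation: [[0.043, 0.999, -0.0], [0.999, -0.043, -0.0], [-0.0, -0.0, -1.0]]
contact_force: [-0.5, -0.9, -3.1]
width: 0.0129
gripper_force: 79.1
at [0.5353 0.043  0.0862] ang -0.043 q6 -0.02 -> yaw -0.0 shift [ 0.0485 -0.0011  0.0007]
```

```bash
python3 -m handwheel '[{"xyz":[0.01,0,0],"yaw":0,"hand":0},{"xyz":[0.01,0,0],"yaw":0,"hand":0},{"xyz":[0.01,0,0],"yaw":0,"hand":0},{"xyz":[0.008,0,0],"yaw":0,"hand":0},{"xyz":[0.006,0,0],"yaw":0,"hand":0},{"xyz":[0.004,0,0],"yaw":0,"hand":0},{"xyz":[0.003,0,0],"yaw":0,"hand":0},{"xyz":[0,0,0],"yaw":0,"hand":0},{"xyz":[0,0,0],"yaw":0,"hand":0}]'
python3 -c "
from h import *
go([.5363,.0915,.0855],-.0427)"
```

```text
t: 16.0
ee_pos: [0.5376, 0.0937, 0.0862]
orientation: [[0.044, 0.999, 0.0], [0.999, -0.044, 0.0], [0.0, 0.0, -1.0]]
contact_force: [-0.5, -0.5, -3.6]
width: 0.0124
gripper_force: 79.1
at [0.5376 0.0937 0.0862] ang -0.044 q6 0.07 -> yaw -0.001 shift [-0.0022 -0.0012  0.0007]
```

Not yet against the stop; I'll push gently until the force rises.

```bash
python3 -m handwheel '[{"xyz":[0.003,0,0],"yaw":0,"hand":0},{"xyz":[0.002,0,0],"yaw":0,"hand":0},{"xyz":[0,0,0],"yaw":0,"hand":0},{"xyz":[0,0,0],"yaw":0,"hand":0}]'
python3 -m handwheel '[{"xyz":[0.003,0,0],"yaw":0,"hand":0},{"xyz":[0.001,0,0],"yaw":0,"hand":0},{"xyz":[0,0,0],"yaw":0,"hand":0},{"xyz":[0,0,0],"yaw":0,"hand":0}]'
```

```text
t: 16.4
ee_pos: [0.5376, 0.094, 0.0866]
orientation: [[0.044, 0.999, -0.001], [0.999, -0.044, -0.008], [-0.008, -0.001, -1.0]]
contact_force: [-2.8, -18.9, 2.3]
width: 0.0123
gripper_force: 79.9
t: 16.8
ee_pos: [0.5375, 0.094, 0.0866]
orientation: [[0.045, 0.999, -0.003], [0.999, -0.045, -0.014], [-0.014, -0.002, -1.0]]
contact_force: [-6.0, -34.4, 5.3]
width: 0.0125
gripper_force: 80.2
```

```bash
python3 -m handwheel '[{"xyz":[-0.004,0,0.001],"yaw":0,"hand":0},{"xyz":[-0.004,0,0.001],"yaw":0,"hand":0},{"xyz":[0,0,0],"yaw":0,"hand":0},{"xyz":[0,0,0],"yaw":0,"hand":0},{"xyz":[0,0,0],"yaw":0,"hand":0.5},{"xyz":[0,0,0],"yaw":0,"hand":0.5},{"xyz":[0,0,0],"yaw":0,"hand":0.5},{"xyz":[0,0,0],"yaw":0,"hand":0.5},{"xyz":[0,0,-0.03],"yaw":0,"hand":0.5},{"xyz":[0,0,-0.04],"yaw":0,"hand":0.5},{"xyz":[0,0,-0.04],"yaw":0,"hand":0.8},{"xyz":[0.02,0,-0.04],"yaw":0,"hand":1},{"xyz":[0.02,0,-0.04],"yaw":0,"hand":1},{"xyz":[0,0,0],"yaw":0,"hand":1},{"xyz":[0,0,0],"yaw":0,"hand":1}]'
python3 - <<'E'
from h import *
import json
P=eyes.camera_params("wrist"); im=eyes.get_image("wrist"); cv2.imwrite("pics/w4.png",im[:,:,::-1])
json.dump({k:v.tolist() for k,v in P.items()},open("w4.json","w")); s=state();print(s["ee_pos"],s["q"].round(2))
go([.602,-.307,.23],.145)
cv2.imwrite("pics/w4c.png",grid(im,190,60,260,200,3,10))
E
```

```text
t: 18.3
ee_pos: [0.5399, 0.1353, 0.2755]
orientation: [[0.043, 0.999, 0.003], [0.999, -0.043, 0.0], [0.0, 0.003, -1.0]]
contact_force: [0.0, 0.4, -0.9]
width: 0.0856
gripper_force: 0.0
[0.53902881 0.13482256 0.27370458] [ 0.1   0.03  1.66 -0.    1.46  0.15]
at [0.539  0.1348 0.2737] ang -0.043 q6 0.15 -> yaw -0.188 shift [-0.4463 -0.0015  0.0437]
```

View pics/w4c.png

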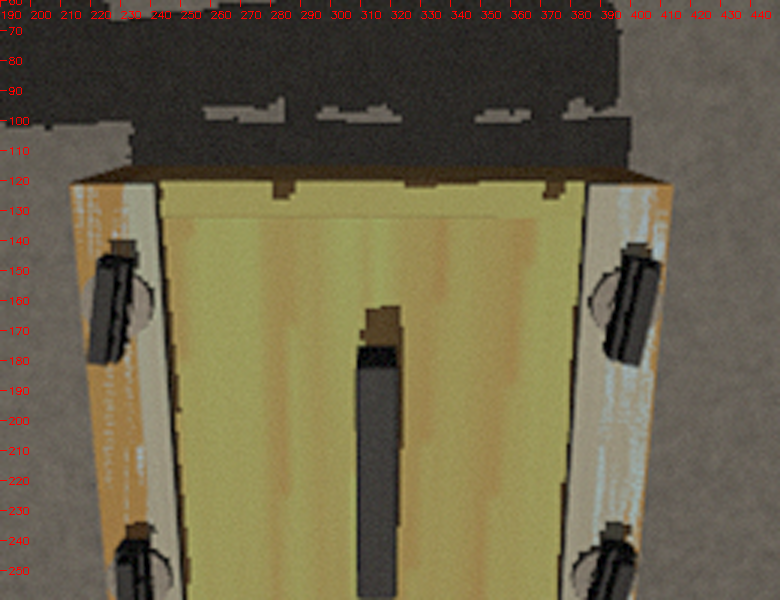

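```bash
python3 - <<'E'
from h import *
import json
from scipy.optimize import least_squares
P={k:np.array(v) for k,v in json.load(open("w4.json")).items()}
def X(p,L):
    c,s=np.cos(p[2]),np.sin(p[2]); L=np.asarray(L,float); return np.c_[p[0]+c*L[:,0]-s*L[:,1],p[1]+s*L[:,0]+c*L[:,1],L[:,2]]
L=[[-.1,.092,.078],[-.072,.092,.078],[.072,.092,.078],[.1,.092,.078]]
px=np.array([[213.5,121],[242,121],[384.5,121],[411.5,121.5]])
f=lambda p:(proj("wrist",X(p,L),P)-px).ravel()
r=least_squares(f,[.535,.095,-.04]); p=r.x; print("case",p,r.fun.round(1))
for u,v in((223.5,162.5),(400.5,162)):
    d=ray("wrist",u,v,.1,P)-np.array([*p[:2],0]); c,q=np.cos(p[2]),np.sin(p[2]); print("screw local",c*d[0]+q*d[1],-q*d[0]+c*d[1])
print(proj("wrist",X(p,[[s*.086,t*.05,z] for s in(-1,1) for t in (-1,1) for z in(.102,.08)]),P).round(1).tolist())
E
```

```text
case [ 0.53621653  0.09465776 -0.04431475] [-1.4  0.1 -1.6  0.1  0.9  0.4  2.1 -0.1]
screw local -0.08617508595563936 0.0549846252496724
screw local 0.08462351565455253 0.05570737553309095
[[231.7, 260.5], [236.3, 250.9], [223.6, 168.0], [229.2, 163.2], [394.1, 260.6], [389.7, 251.0], [401.9, 168.3], [396.7, 163.4]]
```

```bash
cat > scr.py <<'E'
from h import *
import json
from scipy.optimize import least_squares
def X(p,L):
    c,s=np.cos(p[2]),np.sin(p[2]); L=np.asarray(L,float); return np.c_[p[0]+c*L[:,0]-s*L[:,1],p[1]+s*L[:,0]+c*L[:,1],L[:,2]]
B=[[x*w,y*.017,z] for w,z in((.005,.082),(.005,.094),(.003,.102)) for x in(-1,1) for y in(-1,1)]
def fit(name,P,im,case,S,th=62):
    g=im.max(2).astype(int)
    for k,(x,y) in S.items():
        w=X(case,[[x,y,.092]])[0]; u,v=proj("wrist",[w],P)[0].astype(int); r=32
        m=(g[v-r:v+r,u-r:u+r]<th).astype(np.uint8)
        n,lab,st,ce=cv2.connectedComponentsWithStats(m)
        ids=[i for i in range(1,n) if st[i,4]>60]; i=min(ids,key=lambda i:np.hypot(*(ce[i]-r)))
        M=(lab==i)
        def f(q):
            pr=proj("wrist",X([q[0],q[1],case[2]-q[2]],B),P)-[u-r,v-r]
            h=cv2.fillConvexPoly(np.zeros((8*2*r,8*2*r),np.uint8),cv2.convexHull((8*(pr+.5)).astype(np.int32)),1)
            h=cv2.resize(h.astype(np.float32),(2*r,2*r),interpolation=cv2.INTER_AREA)
            return ((h-M)**2).sum()
        from scipy.optimize import minimize
        b=min((minimize(f,[w[0],w[1],t],method="Nelder-Mead",options=dict(initial_simplex=[[w[0],w[1],t],[w[0]+.006,w[1],t],[w[0],w[1]+.006,t],[w[0],w[1],t+.2]])) for t in(-.05,.15)),key=lambda b:b.fun)
        d=b.x[:2]-case[:2]; c,s=np.cos(case[2]),np.sin(case[2])
        print(name,k,"world",b.x[:2].round(4),"turn",b.x[2].round(2),"local",(c*d[0]+s*d[1]).round(4),(-s*d[0]+c*d[1]).round(4),"res",round(b.fun),"area",M.sum(),st[i,:4])
E
python3 - <<'E'
from scr import *
S=dict(a=(-.086,-.052),b=(.086,-.052),c=(.086,.052),d=(-.086,.052))
for n in("w2","w4"):
    P={k:np.array(v) for k,v in json.load(open(n+".json")).items()}
    fit(n,P,cv2.imread(f"pics/{n}.png"),[.5365,.0955,-.043],S)
E
```

```text
w2 a world [0.4468 0.0487] turn 0.04 local -0.0876 -0.0506 res 161 area 280 [16 24 40 13]
w2 b world [0.6202 0.0401] turn 0.19 local 0.086 -0.0517 res 62 area 430 [18 19 31 24]
w2 c world [0.6248 0.1435] turn 0.15 local 0.0861 0.0517 res 54 area 407 [18 23 30 18]
w2 d world [0.4516 0.1512] turn 0.2 local -0.0872 0.052 res 77 area 361 [15 19 36 25]
w4 a world [0.4481 0.0486] turn 0.06 local -0.0863 -0.0506 res 62 area 385 [27  9 18 41]
w4 b world [0.6207 0.0416] turn 0.16 local 0.0865 -0.0502 res 79 area 443 [21 10 21 41]
w4 c world [0.6254 0.1445] turn 0.14 local 0.0867 0.0527 res 68 area 451 [24 10 19 41]
w4 d world [0.4529 0.1521] turn 0.2 local -0.086 0.053 res 92 area 413 [26  9 16 41]
```

```bash
python3 -m handwheel '[{"xyz":[0,0,0],"yaw":-0.094,"hand":1},{"xyz":[0,0,0],"yaw":-0.094,"hand":1},{"xyz":[-0.04,0,0],"yaw":0,"hand":1},{"xyz":[-0.04,0,0],"yaw":0,"hand":1},{"xyz":[-0.04,0,0],"yaw":0,"hand":1},{"xyz":[-0.04,0,0],"yaw":0,"hand":1},{"xyz":[-0.04,0,0],"yaw":0,"hand":1},{"xyz":[-0.04,0,0],"yaw":0,"hand":1},{"xyz":[-0.04,0,0],"yaw":0,"hand":1},{"xyz":[-0.04,0,0],"yaw":0,"hand":1},{"xyz":[-0.04,0,0],"yaw":0,"hand":1},{"xyz":[-0.04,0,0],"yaw":0,"hand":1},{"xyz":[0,0,0],"yaw":0,"hand":1},{"xyz":[0,0,0],"yaw":0,"hand":1}]'
python3 - <<'E'
from h import *
import json
P=eyes.camera_params("wrist"); im=eyes.get_image("wrist"); cv2.imwrite("pics/w5.png",im[:,:,::-1])
json.dump({k:v.tolist() for k,v in P.items()},open("w5.json","w"))
go([.602,-.307,.11],.145)
print(proj("wrist",[[.602,-.307,.142]],P))
g=(im.max(2)<45).astype(np.uint8); n,l,st,ce=cv2.connectedComponentsWithStats(g)
for i in range(1,n):
    if st[i,4]>200: print(st[i],ce[i].round(1))
cv2.imwrite("pics/w5c.png",grid(im,180,60,280,200,2,10))
E
```

```text
t: 19.75
ee_pos: [0.5954, -0.262, 0.2713]
orientation: [[-0.141, 0.99, -0.004], [0.99, 0.141, 0.003], [0.003, -0.003, -1.0]]
contact_force: [0.2, -0.3, -0.4]
width: 0.0852
gripper_force: 0.0
at [ 0.5957 -0.2609  0.2719] ang 0.143 q6 -0.68 -> yaw -0.002 shift [-0.0465 -0.0004  0.1619]
[[315.84918626 239.78864908]]
[ 248    0  196  109 9360] [352.8  44.3]
[467  61 138  27 969] [530.3  73.5]
[  0  88  48 141 583] [ 32.6 150. ]
[ 277  126   87  169 3718] [326.4 204.3]
[   13   265   607   135 33938] [314.6 357.3]
[ 304  342   82   27 1126] [344.4 355.2]
```

View pics/w5c.png

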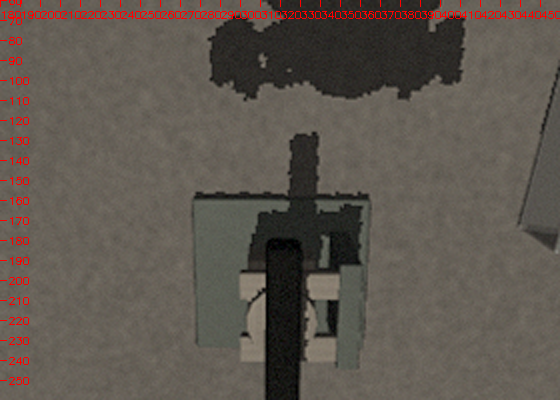

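```bash
python3 - <<'E'
from h import *
import json
P={k:np.array(v) for k,v in json.load(open("w5.json")).items()}
a=ray("wrist",322,180.5,.142,P); b=ray("wrist",320.5,295,.142,P); m=(a+b)/2
print(a,b,m,np.linalg.norm(a-b),"yaw",np.arctan2(-(a-b)[0],(a-b)[1]))
c=[ray("wrist",u,v,.082,P)[:2] for u,v in((300.5,195),(300.5,240))]; print("prong tips",c)
go([m[0],m[1],.11],.143)
E
```

```text
[ 0.5994143  -0.25222767  0.142     ] [ 0.61441262 -0.36299372  0.142     ] [ 0.60691346 -0.30761069  0.142     ] 0.11177686472965256 yaw 0.13458685043285523
prong tips [array([ 0.58270864, -0.28659455]), array([ 0.58921107, -0.33750473])]
at [ 0.5957 -0.2609  0.2719] ang 0.143 q6 -0.68 -> yaw 0.0 shift [-0.0478  0.0045  0.1619]
```

The crop shows the T-bar at u=321, centred between the prong tips, with the rack's upright on the +x side. Now I grasp the bar.

```bash
python3 -m handwheel '[{"xyz":[-0.024,0.002,0],"yaw":0,"hand":1},{"xyz":[-0.024,0.0025,0.01],"yaw":0,"hand":0.6},{"xyz":[0,0,0.03],"yaw":0,"hand":0.6},{"xyz":[0,0,0.03],"yaw":0,"hand":0.6},{"xyz":[0,0,0.03],"yaw":0,"hand":0.6},{"xyz":[0,0,0.03],"yaw":0,"hand":0.6},{"xyz":[0,0,0.028],"yaw":0,"hand":0.6},{"xyz":[0,0,0],"yaw":0,"hand":0.6},{"xyz":[0,0,0],"yaw":0,"hand":0.6}]'
python3 -c "
from h import *
go([.607,-.3078,.11],.14)"
```

```text
t: 20.7
ee_pos: [0.6079, -0.3066, 0.116]
orientation: [[-0.145, 0.989, -0.001], [0.989, 0.145, 0.001], [0.001, -0.001, -1.0]]
contact_force: [-0.3, -0.6, 0.6]
width: 0.0517
gripper_force: 0.0
at [ 0.6079 -0.3066  0.116 ] ang 0.145 q6 -0.73 -> yaw 0.005 shift [-0.0011 -0.001   0.006 ]
```

```bash
python3 -m handwheel '[{"xyz":[-0.001,-0.0005,0.006],"yaw":0.004,"hand":0.3},{"xyz":[0,0,0],"yaw":0,"hand":0.3},{"xyz":[0,0,0],"yaw":0,"hand":0.3},{"xyz":[0,0,0],"yaw":0,"hand":0},{"xyz":[0,0,0],"yaw":0,"hand":0},{"xyz":[0,0,0],"yaw":0,"hand":0},{"xyz":[0,0,0],"yaw":0,"hand":0},{"xyz":[0,0,0],"yaw":0,"hand":0},{"xyz":[0,0,0],"yaw":0,"hand":0}]' 100
python3 -m handwheel '[{"xyz":[0,0,-0.005],"yaw":0,"hand":0},{"xyz":[0,0,-0.002],"yaw":0,"hand":0},{"xyz":[0,0,0],"yaw":0,"hand":0},{"xyz":[0,0,0],"yaw":0,"hand":0}]'
```

```text
t: 21.6
ee_pos: [0.6082, -0.3095, 0.1113]
orientation: [[-0.14, 0.99, 0.001], [0.99, 0.14, -0.001], [-0.001, 0.001, -1.0]]
contact_force: [-1.5, -0.1, 4.9]
width: 0.0148
gripper_force: 97.7
t: 22.0
ee_pos: [0.6074, -0.3089, 0.1166]
orientation: [[-0.14, 0.99, -0.001], [0.99, 0.14, 0.001], [0.001, -0.001, -1.0]]
contact_force: [-0.0, 0.0, -3.0]
width: 0.0147
gripper_force: 97.4
```

```bash
python3 -m handwheel '[{"xyz":[0,-0.01,0],"yaw":0,"hand":0},{"xyz":[0,-0.015,0],"yaw":0,"hand":0},{"xyz":[0,-0.015,0],"yaw":0,"hand":0},{"xyz":[0,-0.015,0],"yaw":0,"hand":0},{"xyz":[0,-0.015,0],"yaw":0,"hand":0},{"xyz":[0,0,0],"yaw":0,"hand":0},{"xyz":[0,0,-0.03],"yaw":0,"hand":0},{"xyz":[0,0,-0.04],"yaw":0,"hand":0},{"xyz":[0,0,-0.04],"yaw":0.117,"hand":0},{"xyz":[0,0,-0.03],"yaw":0.117,"hand":0},{"xyz":[0,0,0],"yaw":0,"hand":0},{"xyz":[0,0,0],"yaw":0,"hand":0}]'
python3 -c "
from h import *
go([.4478,.0487,.23],-.093)"
```

```text
t: 23.2
ee_pos: [0.5387, -0.3189, 0.2574]
orientation: [[0.092, 0.996, 0.001], [0.996, -0.092, -0.001], [-0.001, 0.001, -1.0]]
contact_force: [-0.5, -0.1, -3.0]
width: 0.0141
gripper_force: 98.4
at [ 0.5387 -0.3189  0.2574] ang -0.092 q6 -0.57 -> yaw 0.001 shift [ 0.3576 -0.1247  0.0274]
```

```bash
python3 -m handwheel '[{"xyz":[0.036,-0.0125,0],"yaw":0,"hand":0},{"xyz":[0.036,-0.0125,0],"yaw":0,"hand":0},{"xyz":[0.036,-0.0125,0],"yaw":0,"hand":0},{"xyz":[0.036,-0.0125,0],"yaw":0,"hand":0},{"xyz":[0.036,-0.0125,0],"yaw":0,"hand":0},{"xyz":[0.036,-0.0125,0],"yaw":0,"hand":0},{"xyz":[0.036,-0.0125,0],"yaw":0,"hand":0},{"xyz":[0.036,-0.0125,0],"yaw":0,"hand":0},{"xyz":[0.036,-0.0125,0],"yaw":0,"hand":0},{"xyz":[0.034,-0.0125,0],"yaw":0,"hand":0},{"xyz":[0,0,0.03],"yaw":0,"hand":0},{"xyz":[0,0,0],"yaw":0,"hand":0},{"xyz":[0,0,0],"yaw":0,"hand":0}]'
python3 - <<'E'
from h import *
go([.4478,.0487,.202],-.093)
im=eyes.get_image("scene"); cv2.imwrite("pics/s2.png",im[:,:,::-1])
u,v=proj("scene",[[.4478,.0487,.1]])[0].astype(int); print(u,v)
cv2.imwrite("pics/s2c.png",grid(im,u-50,v-70,100,100,6))
E
```

```text
t: 24.5
ee_pos: [0.4461, 0.0492, 0.2252]
orientation: [[0.093, 0.996, -0.005], [0.996, -0.093, 0.0], [-0.0, -0.005, -1.0]]
contact_force: [0.2, -0.4, -2.7]
width: 0.0144
gripper_force: 98.6
at [0.4461 0.0492 0.2252] ang -0.093 q6 0.03 -> yaw 0.0 shift [-0.0004  0.0017  0.0232]
346 200
```

```bash
python3 -m handwheel '[{"xyz":[0,0.0017,0.012],"yaw":0,"hand":0},{"xyz":[0,0,0.012],"yaw":0,"hand":0},{"xyz":[0,0,0],"yaw":0,"hand":0}]'
python3 -m handwheel '[{"xyz":[0,0,0.006],"yaw":0,"hand":0},{"xyz":[0,0,0.006],"yaw":0,"hand":0},{"xyz":[0,0,0],"yaw":0,"hand":0}]'
python3 -m handwheel '[{"xyz":[0,0,0.006],"yaw":0,"hand":0},{"xyz":[0,0,0.007],"yaw":0,"hand":0},{"xyz":[0,0,0],"yaw":0,"hand":0}]'
```

```text
t: 24.85
ee_pos: [0.448, 0.0487, 0.2009]
orientation: [[0.095, 0.995, -0.004], [0.995, -0.095, 0.0], [-0.0, -0.004, -1.0]]
contact_force: [-0.4, -0.4, -2.9]
width: 0.0146
gripper_force: 98.4
t: 25.15
ee_pos: [0.4487, 0.0491, 0.1903]
orientation: [[0.094, 0.996, -0.002], [0.996, -0.094, 0.0], [-0.0, -0.002, -1.0]]
contact_force: [-1.1, -0.2, -2.9]
width: 0.0143
gripper_force: 98.6
t: 25.45
ee_pos: [0.4484, 0.0492, 0.177]
orientation: [[0.094, 0.996, -0.002], [0.996, -0.094, 0.0], [-0.0, -0.002, -1.0]]
contact_force: [-0.4, 0.0, -3.3]
width: 0.0146
gripper_force: 98.5
```

```bash
python3 -m handwheel '[{"xyz":[0,0,0.001],"yaw":0.1,"hand":0},{"xyz":[0,0,0],"yaw":0.1,"hand":0},{"xyz":[0,0,0],"yaw":0.1,"hand":0},{"xyz":[0,0,0],"yaw":0,"hand":0}]'
python3 -c "
from station import state
print(state()['moment'])"
python3 -m handwheel '[{"xyz":[0,0,0],"yaw":0.1,"hand":0},{"xyz":[0,0,0],"yaw":0.1,"hand":0},{"xyz":[0,0,0],"yaw":0.1,"hand":0},{"xyz":[0,0,0],"yaw":0.1,"hand":0},{"xyz":[0,0,0],"yaw":0.05,"hand":0},{"xyz":[0,0,0],"yaw":0,"hand":0},{"xyz":[0,0,0],"yaw":0,"hand":0}]'
python3 -c "
from station import state
s=state();print(s['moment'],s['q'][5])"
```

```text
t: 25.85
ee_pos: [0.4495, 0.0489, 0.1772]
orientation: [[0.385, 0.923, 0.001], [0.923, -0.385, -0.001], [-0.0, 0.001, -1.0]]
contact_force: [0.5, 0.2, -3.9]
width: 0.0145
gripper_force: 98.3
[-0.24658994 -0.30962266  0.03407435]
t: 26.55
ee_pos: [0.4498, 0.0481, 0.1773]
orientation: [[0.745, 0.667, 0.001], [0.667, -0.745, -0.002], [-0.0, 0.003, -1.0]]
contact_force: [2.8, -4.0, -6.7]
width: 0.0144
gripper_force: 97.9
[-1.15730935 -0.78681777  0.09148298] 0.774964351823481
```

```bash
python3 -m handwheel '[{"xyz":[0,0,0],"yaw":-0.07,"hand":0},{"xyz":[0,0,0],"yaw":0,"hand":0},{"xyz":[0,0,-0.015],"yaw":0,"hand":0},{"xyz":[0,0,-0.02],"yaw":0,"hand":0},{"xyz":[0,0,-0.02],"yaw":0,"hand":0},{"xyz":[0,0,0],"yaw":-0.145,"hand":0},{"xyz":[0,0,0],"yaw":-0.145,"hand":0},{"xyz":[0,0,0],"yaw":-0.145,"hand":0},{"xyz":[0,0,0],"yaw":-0.145,"hand":0},{"xyz":[0,0,0],"yaw":0,"hand":0}]'
python3 -c "
from h import *
go([.626,.144,.2],-.188)"
```

```text
t: 27.55
ee_pos: [0.4491, 0.0495, 0.2323]
orientation: [[0.191, 0.982, -0.0], [0.982, -0.191, 0.001], [0.001, -0.001, -1.0]]
contact_force: [0.1, -0.0, -2.7]
width: 0.0145
gripper_force: 98.7
at [0.4491 0.0495 0.2323] ang -0.193 q6 0.13 -> yaw -0.005 shift [0.1259 0.1562 0.0323]
```

```bash
python3 -m handwheel '[{"xyz":[0.021,0.026,0],"yaw":0,"hand":0},{"xyz":[0.021,0.026,0],"yaw":0,"hand":0},{"xyz":[0.021,0.026,0],"yaw":0,"hand":0},{"xyz":[0.021,0.026,0],"yaw":0,"hand":0},{"xyz":[0.021,0.026,0],"yaw":0,"hand":0},{"xyz":[0.021,0.026,0],"yaw":0,"hand":0},{"xyz":[0,0,0],"yaw":0,"hand":0},{"xyz":[0,0,0.015],"yaw":0,"hand":0},{"xyz":[0,0,0.015],"yaw":0,"hand":0},{"xyz":[0,0,0],"yaw":0,"hand":0}]'
python3 -c "
from h import *
go([.626,.144,.177],-.188)"
```

```text
t: 28.55
ee_pos: [0.6235, 0.142, 0.198]
orientation: [[0.194, 0.981, -0.007], [0.981, -0.194, -0.001], [-0.002, -0.007, -1.0]]
contact_force: [-0.2, -0.8, -3.2]
width: 0.0146
gripper_force: 99.0
at [0.6235 0.142  0.198 ] ang -0.195 q6 0.3 -> yaw -0.007 shift [0.0024 0.002  0.021 ]
```

```bash
python3 -m handwheel '[{"xyz":[0.001,0.001,0.004],"yaw":0,"hand":0},{"xyz":[0,0,0.005],"yaw":0,"hand":0},{"xyz":[0,0,0],"yaw":0,"hand":0}]'
python3 -m handwheel '[{"xyz":[0,0,0.005],"yaw":0,"hand":0},{"xyz":[0,0,0.006],"yaw":0,"hand":0},{"xyz":[0,0,0],"yaw":0,"hand":0}]'
python3 -c "
from h import *
go([.626,.144,.177],-.188)"
```

```text
t: 28.85
ee_pos: [0.6275, 0.1433, 0.1929]
orientation: [[0.193, 0.981, -0.0], [0.981, -0.193, -0.0], [-0.0, -0.0, -1.0]]
contact_force: [0.1, 0.1, -3.0]
width: 0.0147
gripper_force: 99.2
t: 29.15
ee_pos: [0.6271, 0.1434, 0.1809]
orientation: [[0.193, 0.981, -0.002], [0.981, -0.193, -0.0], [-0.001, -0.002, -1.0]]
contact_force: [-0.3, 0.0, -3.3]
width: 0.0144
gripper_force: 99.2
at [0.6271 0.1434 0.1809] ang -0.194 q6 0.3 -> yaw -0.006 shift [ 0.0004 -0.0012  0.0039]
```

```bash
python3 -m handwheel '[{"xyz":[0,0,0.004],"yaw":0,"hand":0},{"xyz":[0,-0.001,0],"yaw":0.1,"hand":0},{"xyz":[0,0,0],"yaw":0.1,"hand":0},{"xyz":[0,0,0],"yaw":0.1,"hand":0},{"xyz":[0,0,0],"yaw":0.1,"hand":0},{"xyz":[0,0,0],"yaw":0.1,"hand":0},{"xyz":[0,0,0],"yaw":0.1,"hand":0},{"xyz":[0,0,0],"yaw":0.05,"hand":0},{"xyz":[0,0,0],"yaw":0,"hand":0},{"xyz":[0,0,0],"yaw":0,"hand":0}]'
python3 -c "
from station import state
s=state();print(s['moment'],s['q'][5])"
```

```text
t: 30.15
ee_pos: [0.6277, 0.1433, 0.1786]
orientation: [[0.746, 0.665, 0.002], [0.665, -0.746, -0.0], [0.001, 0.002, -1.0]]
contact_force: [2.8, -1.7, -3.1]
width: 0.0147
gripper_force: 99.1
[-0.43446752 -0.73067952  0.05100161] 0.945252725325019
```

```bash
python3 -m handwheel '[{"xyz":[0,0,0],"yaw":-0.07,"hand":0},{"xyz":[0,0,0],"yaw":0,"hand":0},{"xyz":[0,0,-0.015],"yaw":0,"hand":0},{"xyz":[0,0,-0.02],"yaw":0,"hand":0},{"xyz":[0,0,-0.02],"yaw":0,"hand":0},{"xyz":[0,0,0],"yaw":-0.14,"hand":0},{"xyz":[0,0,0],"yaw":-0.14,"hand":0},{"xyz":[0,0,0],"yaw":-0.14,"hand":0},{"xyz":[0,0,0],"yaw":-0.14,"hand":0},{"xyz":[0,0,0],"yaw":0,"hand":0}]'
python3 -c "
from h import *
go([.6215,.041,.2],-.043-.17)"
```

```text
t: 31.15
ee_pos: [0.6264, 0.144, 0.2342]
orientation: [[0.212, 0.977, -0.001], [0.977, -0.212, 0.001], [0.0, -0.001, -1.0]]
contact_force: [-0.0, -0.1, -2.4]
width: 0.0147
gripper_force: 99.2
at [0.6264 0.144  0.2342] ang -0.214 q6 0.32 -> yaw -0.001 shift [-0.1018  0.017   0.0342]
```

```bash
python3 -m handwheel '[{"xyz":[-0.025,0.004,0],"yaw":0,"hand":0},{"xyz":[-0.025,0.004,0],"yaw":0,"hand":0},{"xyz":[-0.026,0.004,0],"yaw":0,"hand":0},{"xyz":[-0.026,0.005,0],"yaw":0,"hand":0},{"xyz":[0,0,0],"yaw":0,"hand":0},{"xyz":[0,0,0.017],"yaw":0,"hand":0},{"xyz":[0,0,0.017],"yaw":0,"hand":0},{"xyz":[0,0,0],"yaw":0,"hand":0},{"xyz":[0,0,0],"yaw":0,"hand":0}]'
python3 -c "
from h import *
go([.6215,.041,.177],-.043-.17)"
```

```text
t: 32.05
ee_pos: [0.6215, 0.041, 0.1995]
orientation: [[0.214, 0.977, -0.001], [0.977, -0.214, 0.0], [0.0, -0.001, -1.0]]
contact_force: [-0.1, 0.5, -2.5]
width: 0.0146
gripper_force: 99.0
at [0.6215 0.041  0.1995] ang -0.216 q6 0.15 -> yaw -0.003 shift [ 0.     -0.      0.0225]
```

```bash
python3 -m handwheel '[{"xyz":[0,0,0.006],"yaw":0,"hand":0},{"xyz":[0,0,0.006],"yaw":0,"hand":0},{"xyz":[0,0,0],"yaw":0,"hand":0}]'
python3 -m handwheel '[{"xyz":[0,0,0.005],"yaw":0,"hand":0},{"xyz":[0,0,0.006],"yaw":0,"hand":0},{"xyz":[0,0,0],"yaw":0,"hand":0}]'
```

```text
t: 32.35
ee_pos: [0.6213, 0.0405, 0.1864]
orientation: [[0.213, 0.977, -0.001], [0.977, -0.213, 0.0], [-0.0, -0.001, -1.0]]
contact_force: [0.3, -0.5, -2.0]
width: 0.0147
gripper_force: 99.2
t: 32.65
ee_pos: [0.6213, 0.0404, 0.175]
orientation: [[0.213, 0.977, -0.001], [0.977, -0.213, 0.0], [-0.0, -0.001, -1.0]]
contact_force: [0.8, -0.6, -3.2]
width: 0.0145
gripper_force: 99.1
```

Engaged on b. I turn it 0.63, then lift and go to d.

```bash
python3 -m handwheel '[{"xyz":[0,0,0],"yaw":0.1,"hand":0},{"xyz":[0,0,0],"yaw":0.1,"hand":0},{"xyz":[0,0,0],"yaw":0.1,"hand":0},{"xyz":[0,0,0],"yaw":0.1,"hand":0},{"xyz":[0,0,0],"yaw":0.1,"hand":0},{"xyz":[0,0,0],"yaw":0.1,"hand":0},{"xyz":[0,0,0],"yaw":0.03,"hand":0},{"xyz":[0,0,0],"yaw":0,"hand":0},{"xyz":[0,0,0],"yaw":0,"hand":0}]'
python3 -c "
from station import state
s=state();print(s['moment'],s['q'][5])"
python3 -m handwheel '[{"xyz":[0,0,0],"yaw":-0.07,"hand":0},{"xyz":[0,0,0],"yaw":0,"hand":0},{"xyz":[0,0,-0.015],"yaw":0,"hand":0},{"xyz":[0,0,-0.02],"yaw":0,"hand":0},{"xyz":[0,0,-0.022],"yaw":0,"hand":0},{"xyz":[0,0,0],"yaw":-0.135,"hand":0},{"xyz":[0,0,0],"yaw":-0.135,"hand":0},{"xyz":[0,0,0],"yaw":-0.135,"hand":0},{"xyz":[0,0,0],"yaw":-0.125,"hand":0},{"xyz":[0,0,0],"yaw":0,"hand":0}]'
python3 -c "
from h import *
go([.4535,.152,.2],-.043-.2)"
```

```text
t: 33.55
ee_pos: [0.6228, 0.0398, 0.1769]
orientation: [[0.747, 0.665, 0.003], [0.665, -0.747, -0.001], [0.001, 0.002, -1.0]]
contact_force: [4.2, -1.1, -3.2]
width: 0.0146
gripper_force: 99.1
[-0.52790207 -0.84997706  0.22730031] 0.7812617741642504
t: 34.55
ee_pos: [0.6209, 0.0408, 0.233]
orientation: [[0.241, 0.97, -0.002], [0.97, -0.241, 0.001], [0.0, -0.002, -1.0]]
contact_force: [0.0, 0.3, -3.2]
width: 0.0147
gripper_force: 99.2
at [0.6209 0.0408 0.233 ] ang -0.244 q6 0.18 -> yaw -0.001 shift [ 0.0676 -0.1892  0.033 ]
```

```bash
python3 -m handwheel '[{"xyz":[0.01,-0.027,0],"yaw":0,"hand":0},{"xyz":[0.01,-0.027,0],"yaw":0,"hand":0},{"xyz":[0.01,-0.027,0],"yaw":0,"hand":0},{"xyz":[0.01,-0.027,0],"yaw":0,"hand":0},{"xyz":[0.01,-0.027,0],"yaw":0,"hand":0},{"xyz":[0.01,-0.027,0],"yaw":0,"hand":0},{"xyz":[0.0076,-0.0272,0],"yaw":0,"hand":0},{"xyz":[0,0,0],"yaw":0,"hand":0},{"xyz":[0,0,0.017],"yaw":0,"hand":0},{"xyz":[0,0,0.016],"yaw":0,"hand":0},{"xyz":[0,0,0],"yaw":0,"hand":0},{"xyz":[0,0,0],"yaw":0,"hand":0}]'
python3 -c "
from h import *
go([.4535,.152,.177],-.043-.2)"
```

```text
t: 35.75
ee_pos: [0.4544, 0.1515, 0.2003]
orientation: [[0.244, 0.97, -0.001], [0.97, -0.244, -0.0], [-0.0, -0.001, -1.0]]
contact_force: [0.0, -0.3, -2.9]
width: 0.0146
gripper_force: 99.1
at [0.4544 0.1515 0.2003] ang -0.246 q6 0.4 -> yaw -0.003 shift [ 0.0003 -0.001   0.0233]
```

```bash
python3 -m handwheel '[{"xyz":[0,0,0.006],"yaw":0,"hand":0},{"xyz":[0,0,0.006],"yaw":0,"hand":0},{"xyz":[0,0,0],"yaw":0,"hand":0}]'
python3 -m handwheel '[{"xyz":[0,0,0.005],"yaw":0,"hand":0},{"xyz":[0,0,0.006],"yaw":0,"hand":0},{"xyz":[0,0,0],"yaw":0,"hand":0}]'
```

```text
t: 36.05
ee_pos: [0.454, 0.1515, 0.1874]
orientation: [[0.242, 0.97, -0.001], [0.97, -0.242, -0.0], [-0.001, -0.001, -1.0]]
contact_force: [-1.0, -0.2, -2.4]
width: 0.0144
gripper_force: 99.4
t: 36.35
ee_pos: [0.4538, 0.1515, 0.1761]
orientation: [[0.242, 0.97, -0.002], [0.97, -0.242, -0.0], [-0.001, -0.002, -1.0]]
contact_force: [0.1, -0.1, -3.0]
width: 0.0145
gripper_force: 99.4
```

```bash
python3 -m handwheel '[{"xyz":[0,0,0],"yaw":0.1,"hand":0},{"xyz":[0,0,0],"yaw":0.1,"hand":0},{"xyz":[0,0,0],"yaw":0.1,"hand":0},{"xyz":[0,0,0],"yaw":0.1,"hand":0},{"xyz":[0,0,0],"yaw":0.1,"hand":0},{"xyz":[0,0,0],"yaw":0.1,"hand":0},{"xyz":[0,0,0],"yaw":0,"hand":0},{"xyz":[0,0,0],"yaw":0,"hand":0}]'
python3 -c "
from station import state
s=state();print(s['moment'],s['q'][5])"
python3 -m handwheel '[{"xyz":[0,0,0],"yaw":-0.07,"hand":0},{"xyz":[0,0,0],"yaw":0,"hand":0},{"xyz":[0,0,-0.015],"yaw":0,"hand":0},{"xyz":[0,0,-0.02],"yaw":0,"hand":0},{"xyz":[0,0,-0.022],"yaw":0,"hand":0},{"xyz":[0,0,-0.03],"yaw":0,"hand":0},{"xyz":[0,0,0],"yaw":0,"hand":0},{"xyz":[0,0,0],"yaw":0,"hand":0}]'
python3 - <<'E'
from scr import *
go([.4485,.0492,.23],-.775)
S=dict(a=(-.086,-.052),b=(.086,-.052),c=(.086,.052),d=(-.086,.052))
P=eyes.camera_params("wrist"); im=eyes.get_image("wrist"); cv2.imwrite("pics/w6.png",im[:,:,::-1])
for k,(x,y) in S.items(): print(k,proj("wrist",X([.5365,.0963,-.043],[[x,y,.092]]),P).round(0))
P=eyes.camera_params("top"); im=eyes.get_image("top"); cv2.imwrite("pics/top2.png",im[:,:,::-1])
E
```

```text
t: 37.15
ee_pos: [0.4549, 0.1515, 0.1774]
orientation: [[0.746, 0.666, 0.001], [0.666, -0.746, -0.0], [0.001, 0.001, -1.0]]
contact_force: [1.3, -0.8, -3.0]
width: 0.0145
gripper_force: 99.3
[-0.26566595 -0.41667311  0.19501017] 0.9986295664780468
t: 37.95
ee_pos: [0.4546, 0.1518, 0.2642]
orientation: [[0.699, 0.715, 0.001], [0.715, -0.699, 0.0], [0.001, 0.0, -1.0]]
contact_force: [-0.6, -0.3, -3.5]
width: 0.0147
gripper_force: 99.6
at [0.4546 0.1518 0.2642] ang -0.774 q6 0.93 -> yaw 0.001 shift [-0.0776  0.0674  0.0342]
a [[381. 251.]]
b [[526. 141.]]
c [[463.  50.]]
d [[314. 179.]]
```

```bash
python3 - <<'E'
from scr import *
P=eyes.camera_params("wrist"); im=cv2.imread("pics/w6.png")
S=dict(b=(.086,-.052),c=(.086,.052),a=(-.086,-.052),d=(-.086,.052))
import scr
src=open("scr.py").read().replace("(-.05,.15)","(.5,.8)"); exec(src)
for k in S:
    try: fit("w6",P,im,[.5365,.0963,-.043],{k:S[k]})
    except Exception as e: print(k,e)
E
python3 -m handwheel '[{"xyz":[-0.026,0.0225,0],"yaw":0,"hand":0},{"xyz":[-0.026,0.0225,0],"yaw":0,"hand":0},{"xyz":[-0.0256,0.0224,0],"yaw":0,"hand":0},{"xyz":[0,0,0],"yaw":0,"hand":0},{"xyz":[0,0,0.03],"yaw":0,"hand":0},{"xyz":[0,0,0.032],"yaw":0,"hand":0},{"xyz":[0,0,0],"yaw":0,"hand":0},{"xyz":[0,0,0],"yaw":0,"hand":0}]'
python3 -c "
from h import *
go([.4492,.0495,.177],-.775)"
```

```text
w6 b world [0.6157 0.0444] turn 0.73 local 0.0813 -0.0484 res 237 area 647 [10 15 34 38]
w6 c world [0.6221 0.1439] turn 0.68 local 0.0835 0.0512 res 304 area 607 [12 13 30 43]
w6 a world [0.4468 0.0506] turn 0.67 local -0.0877 -0.0495 res 188 area 241 [18 15 18 37]
w6 d world [0.4378 0.1318] turn 2.3 local -0.1002 0.0313 res 1686 area 2212 [ 1  9 63 55]
t: 38.85
ee_pos: [0.4475, 0.0496, 0.2013]
orientation: [[0.699, 0.715, -0.003], [0.715, -0.699, 0.0], [-0.002, -0.003, -1.0]]
contact_force: [0.4, 0.4, -2.0]
width: 0.0139
gripper_force: 99.4
at [0.4475 0.0496 0.2013] ang -0.774 q6 0.71 -> yaw 0.001 shift [0.0011 0.0012 0.0243]
```

```bash
python3 -m handwheel '[{"xyz":[0.001,0.001,0.006],"yaw":0,"hand":0},{"xyz":[0,0,0.006],"yaw":0,"hand":0},{"xyz":[0,0,0],"yaw":0,"hand":0}]'
python3 -m handwheel '[{"xyz":[0,0,0.006],"yaw":0,"hand":0},{"xyz":[0,0,0.006],"yaw":0,"hand":0},{"xyz":[0,0,0],"yaw":0,"hand":0}]'
```

```text
t: 39.15
ee_pos: [0.4499, 0.0492, 0.1901]
orientation: [[0.699, 0.715, -0.0], [0.715, -0.699, -0.0], [-0.0, -0.0, -1.0]]
contact_force: [0.0, 0.2, -1.9]
width: 0.0143
gripper_force: 99.4
t: 39.45
ee_pos: [0.4498, 0.0489, 0.1774]
orientation: [[0.699, 0.715, -0.0], [0.715, -0.699, -0.0], [-0.0, 0.0, -1.0]]
contact_force: [2.1, 0.5, -3.4]
width: 0.0147
gripper_force: 99.3
```

```bash
python3 -m handwheel '[{"xyz":[0,0,0],"yaw":0.1,"hand":0},{"xyz":[0,0,0],"yaw":0.1,"hand":0},{"xyz":[0,0,0],"yaw":0.1,"hand":0},{"xyz":[0,0,0],"yaw":0.1,"hand":0},{"xyz":[0,0,0],"yaw":0.1,"hand":0},{"xyz":[0,0,0],"yaw":0.1,"hand":0},{"xyz":[0,0,0],"yaw":0.08,"hand":0},{"xyz":[0,0,0],"yaw":0.06,"hand":0},{"xyz":[0,0,0],"yaw":0,"hand":0},{"xyz":[0,0,0],"yaw":0,"hand":0}]'
python3 -c "
from h import *
s=state();print(s['moment'],s['q'][5]); go([.626,.144,.23],-.775)"
```

```text
t: 40.45
ee_pos: [0.4506, 0.0471, 0.1787]
orientation: [[0.998, 0.057, 0.002], [0.057, -0.998, -0.004], [0.001, 0.004, -1.0]]
contact_force: [1.9, -6.7, -2.5]
width: 0.0147
gripper_force: 99.2
[-1.74210228 -0.39706268  0.24253599] 1.4479325857141976
at [0.4506 0.0471 0.1787] ang -1.514 q6 1.45 -> yaw -0.739 shift [ 0.1919  0.0575 -0.0513]
```

```bash
python3 -m handwheel '[{"xyz":[0,0,0],"yaw":0.05,"hand":0},{"xyz":[0,0,0],"yaw":0.04,"hand":0},{"xyz":[0,0,0],"yaw":0,"hand":0},{"xyz":[0,0,0],"yaw":0,"hand":0}]'
python3 -c "
from h import *
s=state();print(s['moment'],s['q'][5]); go([.626,.144,.23],-.775)"
```

```text
t: 40.85
ee_pos: [0.4507, 0.0463, 0.1787]
orientation: [[0.999, -0.033, 0.002], [-0.033, -0.999, -0.006], [0.002, 0.006, -1.0]]
contact_force: [1.8, -9.4, -3.3]
width: 0.0147
gripper_force: 99.2
[-2.43601683 -0.52132007  0.35796611] 1.5376579342478798
at [0.4507 0.0463 0.1787] ang -1.603 q6 1.54 -> yaw -0.828 shift [ 0.1924  0.0569 -0.0513]
```

```bash
python3 -m handwheel '[{"xyz":[0,0,0],"yaw":-0.08,"hand":0},{"xyz":[0,0,0],"yaw":-0.06,"hand":0},{"xyz":[0,0,0],"yaw":0,"hand":0},{"xyz":[0,0,-0.015],"yaw":0,"hand":0},{"xyz":[0,0,-0.02],"yaw":0,"hand":0},{"xyz":[0,0,-0.025],"yaw":0,"hand":0},{"xyz":[0,0,0],"yaw":-0.14,"hand":0},{"xyz":[0,0,0],"yaw":-0.14,"hand":0},{"xyz":[0,0,0],"yaw":-0.14,"hand":0},{"xyz":[0,0,0],"yaw":-0.14,"hand":0},{"xyz":[0,0,0],"yaw":-0.13,"hand":0},{"xyz":[0,0,0],"yaw":0,"hand":0}]'
python3 - <<'E'
src=open("scr.py").read().replace("(-.05,.15)","(1.2,1.45)"); exec(src)
P=eyes.camera_params("wrist"); im=eyes.get_image("wrist"); cv2.imwrite("pics/w7.png",im[:,:,::-1])
for k,v in dict(a=(-.086,-.052),d=(-.086,.052)).items():
    try: fit("w7",P,im,[.5365,.0963,-.043],{k:v})
    except Exception as e: print(k,e)
go([.627,.1438,.23],-.775)
E
```

```text
t: 42.05
ee_pos: [0.4496, 0.0494, 0.2381]
orientation: [[0.699, 0.715, -0.001], [0.715, -0.699, 0.001], [0.0, -0.001, -1.0]]
contact_force: [0.6, 0.1, -3.2]
width: 0.015
gripper_force: 99.5
w7 a world [0.4325 0.0357] turn 2.39 local -0.1013 -0.065 res 2147 area 2765 [ 0  0 61 64]
w7 d world [0.4519 0.151 ] turn 0.71 local -0.0869 0.051 res 775 area 1474 [ 0  0 64 64]
at [0.4497 0.0494 0.2381] ang -0.778 q6 0.71 -> yaw -0.003 shift [0.1916 0.0606 0.0081]
```

```bash
python3 -m handwheel '[{"xyz":[0.027,0.0087,0],"yaw":0,"hand":0},{"xyz":[0.027,0.0087,0],"yaw":0,"hand":0},{"xyz":[0.027,0.0087,0],"yaw":0,"hand":0},{"xyz":[0.027,0.0087,0],"yaw":0,"hand":0},{"xyz":[0.027,0.0087,0],"yaw":0,"hand":0},{"xyz":[0.027,0.0087,0],"yaw":0,"hand":0},{"xyz":[0.0296,0.0084,0],"yaw":0,"hand":0},{"xyz":[0,0,0],"yaw":0,"hand":0},{"xyz":[0,0,0.02],"yaw":0,"hand":0},{"xyz":[0,0,0.017],"yaw":0,"hand":0},{"xyz":[0,0,0],"yaw":0,"hand":0},{"xyz":[0,0,0],"yaw":0,"hand":0}]'
python3 - <<'E'
src=open("scr.py").read().replace("(-.05,.15)","(1.2,1.45)"); exec(src)
P=eyes.camera_params("wrist"); im=eyes.get_image("wrist"); cv2.imwrite("pics/w8.png",im[:,:,::-1])
print(proj("wrist",X([.5365,.0963,-.043],[[-.086,-.052,.092]]),P))
go([.627,.1438,.177],-.775)
P=eyes.camera_params("top"); im=eyes.get_image("top"); cv2.imwrite("pics/top3.png",im[:,:,::-1])
print(proj("top",X([.5353,.0929,-.043],[[-.0865,-.0515,.1],[-.0865,.0515,.1]]),P))
E
```

```text
t: 43.3
ee_pos: [0.6263, 0.1435, 0.2005]
orientation: [[0.7, 0.714, -0.002], [0.714, -0.7, -0.0], [-0.002, -0.001, -1.0]]
contact_force: [0.9, -0.9, -2.7]
width: 0.0145
gripper_force: 99.2
[[254.11783315 386.31682942]]
at [0.627  0.1436 0.2016] ang -0.775 q6 0.88 -> yaw -0.0 shift [ 0.0002 -0.0002  0.0246]
[[300.74683565 209.72800323]
 [263.1825742  205.76755187]]
```

```bash
python3 -m handwheel '[{"xyz":[0,0,0.006],"yaw":0,"hand":0},{"xyz":[0,0,0.006],"yaw":0,"hand":0},{"xyz":[0,0,0],"yaw":0,"hand":0}]'
python3 -m handwheel '[{"xyz":[0,0,0.006],"yaw":0,"hand":0},{"xyz":[0,0,0.006],"yaw":0,"hand":0},{"xyz":[0,0,0],"yaw":0,"hand":0}]'
```

```text
t: 43.7
ee_pos: [0.6264, 0.1436, 0.188]
orientation: [[0.699, 0.715, -0.002], [0.715, -0.699, -0.0], [-0.001, -0.001, -1.0]]
contact_force: [-0.7, 0.1, -2.9]
width: 0.0146
gripper_force: 99.4
t: 44.0
ee_pos: [0.6268, 0.1435, 0.1759]
orientation: [[0.699, 0.715, -0.001], [0.715, -0.699, -0.001], [-0.001, -0.0, -1.0]]
contact_force: [1.5, 0.1, -3.7]
width: 0.0144
gripper_force: 99.4
```

```bash
python3 -m handwheel '[{"xyz":[0,0,0],"yaw":0.1,"hand":0},{"xyz":[0,0,0],"yaw":0.1,"hand":0},{"xyz":[0,0,0],"yaw":0.1,"hand":0},{"xyz":[0,0,0],"yaw":0.1,"hand":0},{"xyz":[0,0,0],"yaw":0.1,"hand":0},{"xyz":[0,0,0],"yaw":0.1,"hand":0},{"xyz":[0,0,0],"yaw":0.1,"hand":0},{"xyz":[0,0,0],"yaw":0.06,"hand":0},{"xyz":[0,0,0],"yaw":0.06,"hand":0},{"xyz":[0,0,0],"yaw":0,"hand":0},{"xyz":[0,0,0],"yaw":0,"hand":0}]'
python3 -c "
from h import *
s=state();print(s['moment'],s['q'][5])"
python3 -m handwheel '[{"xyz":[0,0,0],"yaw":-0.08,"hand":0},{"xyz":[0,0,0],"yaw":-0.06,"hand":0},{"xyz":[0,0,0],"yaw":0,"hand":0},{"xyz":[0,0,-0.015],"yaw":0,"hand":0},{"xyz":[0,0,-0.02],"yaw":0,"hand":0},{"xyz":[0,0,-0.025],"yaw":0,"hand":0},{"xyz":[0,0,0],"yaw":-0.14,"hand":0},{"xyz":[0,0,0],"yaw":-0.14,"hand":0},{"xyz":[0,0,0],"yaw":-0.14,"hand":0},{"xyz":[0,0,0],"yaw":-0.14,"hand":0},{"xyz":[0,0,0],"yaw":-0.12,"hand":0},{"xyz":[0,0,0],"yaw":0,"hand":0}]'
python3 -c "
from h import *
go([.6218,.0403,.23],-.775)"
```

```text
t: 45.1
ee_pos: [0.6278, 0.1416, 0.1776]
orientation: [[1.0, -0.023, 0.001], [-0.023, -1.0, -0.004], [0.001, 0.004, -1.0]]
contact_force: [1.1, -6.1, -1.2]
width: 0.0145
gripper_force: 99.4
[-1.44920928 -0.26955435  0.17552981] 1.6966138860837012
t: 46.3
ee_pos: [0.6272, 0.1443, 0.2384]
orientation: [[0.699, 0.715, 0.001], [0.715, -0.699, 0.001], [0.001, -0.0, -1.0]]
contact_force: [-0.9, 0.1, -2.1]
width: 0.0147
gripper_force: 99.5
at [0.6272 0.1443 0.2384] ang -0.774 q6 0.88 -> yaw 0.001 shift [-0.0781  0.0689  0.0084]
```

```bash
python3 -m handwheel '[{"xyz":[-0.026,0.023,0],"yaw":0,"hand":0},{"xyz":[-0.026,0.023,0],"yaw":0,"hand":0},{"xyz":[-0.026,0.0229,0],"yaw":0,"hand":0},{"xyz":[0,0,0],"yaw":0,"hand":0},{"xyz":[0,0,0.02],"yaw":0,"hand":0},{"xyz":[0,0,0.017],"yaw":0,"hand":0},{"xyz":[0,0,0],"yaw":0,"hand":0},{"xyz":[0,0,0],"yaw":0,"hand":0}]'
python3 - <<'E'
src=open("scr.py").read().replace("(-.05,.15)","(1.2,1.45)"); exec(src)
P=eyes.camera_params("wrist"); im=eyes.get_image("wrist")
try: fit("w9",P,im,[.5365,.0963,-.043],dict(c=(.0865,.0515)))
except Exception as e: print(e)
go([.6218,.0403,.177],-.775)
E
```

```text
t: 47.1
ee_pos: [0.6218, 0.0404, 0.2006]
orientation: [[0.7, 0.714, -0.0], [0.714, -0.7, 0.0], [0.0, -0.001, -1.0]]
contact_force: [0.7, 0.9, -2.0]
width: 0.0145
gripper_force: 99.3
w9 c world [0.6285 0.1431] turn 1.4 local 0.0899 0.0508 res 576 area 1496 [15  0 49 56]
at [0.6224 0.0403 0.2014] ang -0.775 q6 0.71 -> yaw -0.0 shift [-0.0004 -0.0004  0.0244]
```

```bash
python3 -m handwheel '[{"xyz":[0,0,0.006],"yaw":0,"hand":0},{"xyz":[0,0,0.006],"yaw":0,"hand":0},{"xyz":[0,0,0],"yaw":0,"hand":0}]'
python3 -m handwheel '[{"xyz":[0,0,0.006],"yaw":0,"hand":0},{"xyz":[0,0,0.006],"yaw":0,"hand":0},{"xyz":[0,0,0],"yaw":0,"hand":0}]'
```

```text
t: 47.45
ee_pos: [0.6213, 0.0399, 0.1872]
orientation: [[0.699, 0.715, -0.002], [0.715, -0.699, 0.0], [-0.001, -0.001, -1.0]]
contact_force: [-0.6, -0.1, -2.0]
width: 0.0142
gripper_force: 99.5
t: 47.75
ee_pos: [0.6216, 0.0396, 0.175]
orientation: [[0.699, 0.715, -0.001], [0.715, -0.699, -0.0], [-0.001, -0.0, -1.0]]
contact_force: [0.6, -1.4, -4.1]
width: 0.0147
gripper_force: 99.3
```

```bash
python3 -m handwheel '[{"xyz":[0,0,0],"yaw":0.1,"hand":0},{"xyz":[0,0,0],"yaw":0.1,"hand":0},{"xyz":[0,0,0],"yaw":0.1,"hand":0},{"xyz":[0,0,0],"yaw":0.1,"hand":0},{"xyz":[0,0,0],"yaw":0.1,"hand":0},{"xyz":[0,0,0],"yaw":0.1,"hand":0},{"xyz":[0,0,0],"yaw":0.1,"hand":0},{"xyz":[0,0,0],"yaw":0.06,"hand":0},{"xyz":[0,0,0],"yaw":0.06,"hand":0},{"xyz":[0,0,0],"yaw":0,"hand":0},{"xyz":[0,0,0],"yaw":0,"hand":0}]'
python3 -c "
from h import *
s=state();print(s['moment'],s['q'][5])"
python3 -m handwheel '[{"xyz":[0,0,0],"yaw":-0.08,"hand":0},{"xyz":[0,0,0],"yaw":-0.06,"hand":0},{"xyz":[0,0,0],"yaw":0,"hand":0},{"xyz":[0,0,-0.015],"yaw":0,"hand":0},{"xyz":[0,0,-0.02],"yaw":0,"hand":0},{"xyz":[0,0,-0.025],"yaw":0,"hand":0},{"xyz":[0,0,0],"yaw":-0.14,"hand":0},{"xyz":[0,0,0],"yaw":-0.14,"hand":0},{"xyz":[0,0,0],"yaw":-0.14,"hand":0},{"xyz":[0,0,0],"yaw":-0.14,"hand":0},{"xyz":[0,0,0],"yaw":-0.12,"hand":0},{"xyz":[0,0,0],"yaw":0,"hand":0}]'
python3 -c "
from h import *
go([.4545,.1517,.23],-.775)"
```

```text
t: 48.85
ee_pos: [0.6224, 0.0377, 0.1765]
orientation: [[1.0, -0.023, 0.001], [-0.023, -1.0, -0.004], [0.001, 0.004, -1.0]]
contact_force: [1.5, -5.5, -3.1]
width: 0.0145
gripper_force: 99.3
[-1.42776992 -0.2170159   0.19529301] 1.5312180874025718
t: 50.05
ee_pos: [0.622, 0.0403, 0.2374]
orientation: [[0.699, 0.715, 0.001], [0.715, -0.699, 0.001], [0.001, -0.0, -1.0]]
contact_force: [0.7, -0.4, -2.8]
width: 0.0147
gripper_force: 99.5
at [0.622  0.0403 0.2374] ang -0.774 q6 0.71 -> yaw 0.001 shift [-0.0376 -0.1976  0.0074]
```

```bash
python3 -m handwheel '[{"xyz":[-0.005,-0.028,0],"yaw":0,"hand":0},{"xyz":[-0.005,-0.028,0],"yaw":0,"hand":0},{"xyz":[-0.005,-0.028,0],"yaw":0,"hand":0},{"xyz":[-0.005,-0.028,0],"yaw":0,"hand":0},{"xyz":[-0.005,-0.028,0],"yaw":0,"hand":0},{"xyz":[-0.005,-0.028,0],"yaw":0,"hand":0},{"xyz":[-0.0076,-0.0296,0],"yaw":0,"hand":0},{"xyz":[0,0,0],"yaw":0,"hand":0},{"xyz":[0,0,0.02],"yaw":0,"hand":0},{"xyz":[0,0,0.017],"yaw":0,"hand":0},{"xyz":[0,0,0],"yaw":0,"hand":0},{"xyz":[0,0,0],"yaw":0,"hand":0}]'
python3 - <<'E'
src=open("scr.py").read().replace("(-.05,.15)","(1.2,1.45)"); exec(src)
P=eyes.camera_params("wrist"); im=eyes.get_image("wrist")
for k,v in dict(b=(.0865,-.0515),a=(-.0865,-.0515),c=(.0865,.0515)).items():
    try: fit("w9",P,im,[.5365,.0963,-.043],{k:v})
    except Exception as e: print(k,e)
go([.4545,.1517,.177],-.775)
E
```

```text
t: 51.25
ee_pos: [0.4546, 0.1509, 0.1998]
orientation: [[0.7, 0.714, -0.0], [0.714, -0.7, 0.0], [0.0, -0.0, -1.0]]
contact_force: [1.3, 0.0, -2.3]
width: 0.0145
gripper_force: 99.3
w9 b world [0.6194 0.042 ] turn 1.56 local 0.0852 -0.0507 res 389 area 1424 [ 0 11 64 53]
w9 a world [0.4489 0.0516] turn 1.3 local -0.0856 -0.0484 res 246 area 741 [15  0 47 52]
w9 c world [0.6239 0.1446] turn 1.48 local 0.0853 0.0521 res 405 area 1287 [ 0  6 64 58]
at [0.4551 0.151  0.2004] ang -0.776 q6 0.93 -> yaw -0.001 shift [ 0.0001 -0.0009  0.0234]
```

```bash
python3 -m handwheel '[{"xyz":[0,-0.0005,0.006],"yaw":0,"hand":0},{"xyz":[0,0,0.006],"yaw":0,"hand":0},{"xyz":[0,0,0],"yaw":0,"hand":0}]'
python3 -m handwheel '[{"xyz":[0,0,0.006],"yaw":0,"hand":0},{"xyz":[0,0,0.006],"yaw":0,"hand":0},{"xyz":[0,0,0],"yaw":0,"hand":0}]'
```

```text
t: 51.6
ee_pos: [0.4534, 0.1512, 0.1863]
orientation: [[0.699, 0.715, -0.002], [0.715, -0.699, -0.0], [-0.001, -0.001, -1.0]]
contact_force: [-1.0, -0.2, -4.1]
width: 0.0145
gripper_force: 99.5
t: 51.9
ee_pos: [0.4533, 0.1512, 0.174]
orientation: [[0.699, 0.715, -0.002], [0.715, -0.699, -0.0], [-0.001, -0.001, -1.0]]
contact_force: [0.1, -0.3, -2.5]
width: 0.0144
gripper_force: 99.6
```

```bash
python3 -m handwheel '[{"xyz":[0,0,0],"yaw":0.1,"hand":0},{"xyz":[0,0,0],"yaw":0.1,"hand":0},{"xyz":[0,0,0],"yaw":0.1,"hand":0},{"xyz":[0,0,0],"yaw":0.1,"hand":0},{"xyz":[0,0,0],"yaw":0.1,"hand":0},{"xyz":[0,0,0],"yaw":0.1,"hand":0},{"xyz":[0,0,0],"yaw":0.1,"hand":0},{"xyz":[0,0,0],"yaw":0.06,"hand":0},{"xyz":[0,0,0],"yaw":0.06,"hand":0},{"xyz":[0,0,0],"yaw":0,"hand":0},{"xyz":[0,0,0],"yaw":0,"hand":0}]'
python3 -c "
from h import *
s=state();print(s['moment'],s['q'][5])"
python3 -m handwheel '[{"xyz":[0,0,0],"yaw":-0.08,"hand":0},{"xyz":[0,0,0],"yaw":-0.06,"hand":0},{"xyz":[0,0,0],"yaw":0,"hand":0},{"xyz":[0,0,-0.015],"yaw":0,"hand":0},{"xyz":[0,0,-0.03],"yaw":0,"hand":0},{"xyz":[0,0,-0.04],"yaw":0,"hand":0},{"xyz":[0,0,0],"yaw":-0.145,"hand":0},{"xyz":[0,0,0],"yaw":-0.145,"hand":0},{"xyz":[0,0,0],"yaw":-0.145,"hand":0},{"xyz":[0,0,0],"yaw":-0.145,"hand":0},{"xyz":[0,0,0],"yaw":-0.145,"hand":0},{"xyz":[0,0,0],"yaw":-0.145,"hand":0},{"xyz":[0,0,0],"yaw":-0.145,"hand":0},{"xyz":[0,0,0],"yaw":-0.145,"hand":0},{"xyz":[0,0,0],"yaw":-0.145,"hand":0},{"xyz":[0,0,0],"yaw":-0.145,"hand":0},{"xyz":[0,0,0],"yaw":-0.13,"hand":0},{"xyz":[0,0,0],"yaw":-0.12,"hand":0},{"xyz":[0,0,0],"yaw":0,"hand":0}]'
python3 -c "
from h import *
s=state();go([.53,-.32,.25],.14)"
```

```text
t: 53.0
ee_pos: [0.4546, 0.1496, 0.1755]
orientation: [[1.0, -0.023, 0.001], [-0.023, -1.0, -0.004], [0.001, 0.004, -1.0]]
contact_force: [1.6, -6.2, -1.6]
width: 0.0147
gripper_force: 99.5
[-1.61338776 -0.25673854  0.24721155] 1.7506278807936504
t: 54.9
ee_pos: [0.4538, 0.1516, 0.2601]
orientation: [[-0.243, 0.97, -0.0], [0.97, 0.243, 0.0], [0.0, -0.0, -1.0]]
contact_force: [-0.6, -0.2, -4.1]
width: 0.0149
gripper_force: 99.6
at [0.4538 0.1516 0.2601] ang 0.246 q6 -0.09 -> yaw 0.106 shift [-0.4776  0.0096  0.0101]
```

```bash
python3 -c "
from h import *
go([.537,.1,.28],.14)"
python3 -m handwheel '[{"xyz":[0,0.02,-0.005],"yaw":0.106,"hand":0},{"xyz":[-0.02,0.02,-0.005],"yaw":0,"hand":0},{"xyz":[-0.02,0.02,-0.005],"yaw":0,"hand":0},{"xyz":[-0.02,0.015,-0.005],"yaw":0,"hand":0},{"xyz":[0,0,0],"yaw":0,"hand":0},{"xyz":[0,0,0],"yaw":0,"hand":0}]'
python3 - <<'E'
src=open("scr.py").read().replace("(-.05,.15)","(1.2,1.45)"); exec(src)
P=eyes.camera_params("wrist"); im=eyes.get_image("wrist"); cv2.imwrite("pics/w10.png",im[:,:,::-1])
for k,v in dict(b=(.0865,-.0515),a=(-.0865,-.0515),c=(.0865,.0515),d=(-.0865,.0515)).items():
    print(k,proj("wrist",X([.5365,.0963,-.043],[[*v,.092]]),P).round(0))
    try: fit("w10",P,im,[.5365,.0963,-.043],{k:v})
    except Exception as e: print(k,e)
go([.53,-.32,.25],.14)
cv2.imwrite("pics/w10c.png",grid(im,170,40,300,280,2,20))
E
```

```text
at [0.4538 0.1516 0.2601] ang 0.246 q6 -0.09 -> yaw 0.106 shift [-0.0627  0.0752 -0.0199]
t: 55.5
ee_pos: [0.5361, 0.1044, 0.2798]
orientation: [[-0.135, 0.991, -0.001], [0.991, 0.135, 0.001], [0.001, -0.001, -1.0]]
contact_force: [0.1, 0.3, -4.2]
width: 0.0144
gripper_force: 99.5
b [[385. 240.]]
w10 b world [0.6197 0.0407] turn 1.43 local 0.0855 -0.0519 res 142 area 488 [13  0 37 43]
a [[225. 214.]]
w10 a world [0.4489 0.0509] turn 1.34 local -0.0855 -0.0491 res 160 area 424 [15  0 40 40]
c [[410. 147.]]
w10 c world [0.6242 0.1441] turn 1.41 local 0.0855 0.0515 res 229 area 455 [ 5  0 47 64]
d [[235. 115.]]
w10 d world [0.4538 0.1544] turn 1.52 local -0.0851 0.0545 res 296 area 313 [14  0 42 64]
at [0.5356 0.1048 0.2797] ang 0.137 q6 -0.09 -> yaw -0.003 shift [-0.4199 -0.0649  0.0297]
```

View pics/w10c.png

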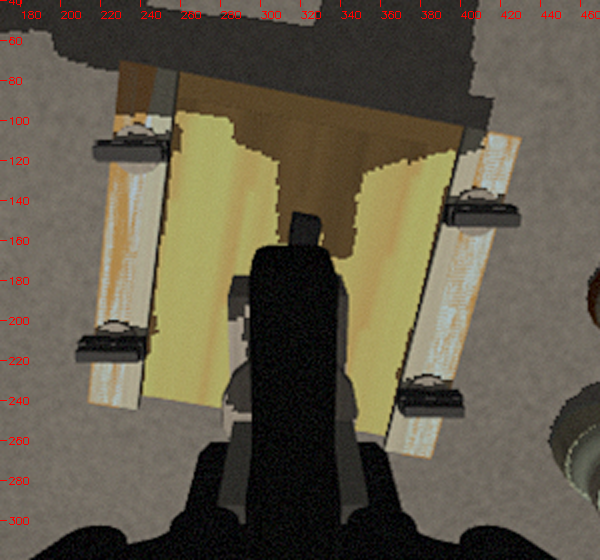

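All four screw heads lie crosswise: d at (230,113), c at (412,146), a at (222,212) and b at (390,240). They read near 1.4 and the lid is home. Now I take the wrench back to the rack.

```bash
python3 -c "
from h import *
go([.5335,-.3195,.118],.14)"
python3 -m handwheel '[{"xyz":[-0.035,-0.005,0],"yaw":0,"hand":0},{"xyz":[-0.035,-0.005,0],"yaw":0,"hand":0},{"xyz":[-0.035,-0.005,0],"yaw":0,"hand":0},{"xyz":[-0.035,-0.005,0],"yaw":0,"hand":0},{"xyz":[-0.035,-0.005,0],"yaw":0,"hand":0},{"xyz":[-0.035,-0.005,0],"yaw":0,"hand":0},{"xyz":[-0.035,-0.005,0],"yaw":0,"hand":0},{"xyz":[-0.035,-0.005,0],"yaw":0,"hand":0},{"xyz":[-0.035,-0.005,0],"yaw":0,"hand":0},{"xyz":[-0.035,-0.005,0],"yaw":0,"hand":0},{"xyz":[-0.035,-0.005,0],"yaw":0,"hand":0},{"xyz":[-0.035,-0.005,0],"yaw":0,"hand":0},{"xyz":[0,0,0.02],"yaw":0,"hand":0},{"xyz":[0,0,0.03],"yaw":0,"hand":0},{"xyz":[0,0,0],"yaw":0,"hand":0},{"xyz":[0,0,0],"yaw":0,"hand":0}]'
python3 -c "
from h import *
go([.5335,-.3195,.118],.14)"
```

```text
at [0.5356 0.1048 0.2797] ang 0.137 q6 -0.09 -> yaw -0.003 shift [-0.4199 -0.0613  0.1617]
t: 57.15
ee_pos: [0.535, -0.3184, 0.2297]
orientation: [[-0.14, 0.99, -0.002], [0.99, 0.14, 0.002], [0.002, -0.001, -1.0]]
contact_force: [-0.8, -0.7, -2.1]
width: 0.0146
gripper_force: 99.3
at [ 0.535  -0.3184  0.2297] ang 0.14 q6 -0.8 -> yaw 0.0 shift [-0.0008 -0.0017  0.1117]
```

```bash
python3 -m handwheel '[{"xyz":[-0.001,-0.0015,0.03],"yaw":0,"hand":0},{"xyz":[0,0,0.03],"yaw":0,"hand":0},{"xyz":[0,0,0.03],"yaw":0,"hand":0},{"xyz":[0,0,0.021],"yaw":0,"hand":0},{"xyz":[0,0,0],"yaw":0,"hand":0},{"xyz":[0,0,0],"yaw":0,"hand":0}]'
python3 -c "
from h import *
go([.6077,-.309,.1175],.14)"
```

```text
t: 57.75
ee_pos: [0.5351, -0.3211, 0.1212]
orientation: [[-0.14, 0.99, 0.002], [0.99, 0.14, -0.001], [-0.001, 0.001, -1.0]]
contact_force: [0.3, -0.3, -1.8]
width: 0.0147
gripper_force: 99.4
at [ 0.5351 -0.3211  0.1212] ang 0.14 q6 -0.81 -> yaw 0.0 shift [0.0019 0.0736 0.0037]
```

```bash
python3 -m handwheel '[{"xyz":[0.0019,0,0.0045],"yaw":0,"hand":0},{"xyz":[0,0.012,0],"yaw":0,"hand":0},{"xyz":[0,0.012,0],"yaw":0,"hand":0},{"xyz":[0,0.012,0],"yaw":0,"hand":0},{"xyz":[0,0,0],"yaw":0,"hand":0}]'
python3 -m handwheel '[{"xyz":[0,0.012,0],"yaw":0,"hand":0},{"xyz":[0,0.012,0],"yaw":0,"hand":0},{"xyz":[0,0.01,0],"yaw":0,"hand":0},{"xyz":[0,0.003,0],"yaw":0,"hand":0},{"xyz":[0,0,0],"yaw":0,"hand":0},{"xyz":[0,0,0],"yaw":0,"hand":0}]'
python3 -c "
from h import *
go([.6077,-.309,.112],.14)"
```

```text
t: 58.25
ee_pos: [0.5717, -0.3137, 0.1153]
orientation: [[-0.141, 0.99, 0.002], [0.99, 0.141, -0.001], [-0.001, 0.002, -1.0]]
contact_force: [0.5, 0.1, -1.9]
width: 0.0143
gripper_force: 99.6
t: 58.85
ee_pos: [0.6058, -0.3088, 0.1145]
orientation: [[-0.14, 0.99, -0.001], [0.99, 0.14, 0.0], [0.0, -0.001, -1.0]]
contact_force: [-0.3, 0.6, -2.6]
width: 0.0146
gripper_force: 99.5
at [ 0.6058 -0.3088  0.1145] ang 0.14 q6 -0.73 -> yaw 0.0 shift [-0.0005  0.0019  0.0025]
```

```bash
python3 -m handwheel '[{"xyz":[0,0.0018,0.0015],"yaw":0,"hand":0},{"xyz":[0,0,0.0015],"yaw":0,"hand":0},{"xyz":[0,0,0],"yaw":0,"hand":0},{"xyz":[0,0,0],"yaw":0,"hand":0}]'
python3 -m handwheel '[{"xyz":[0,0,0],"yaw":0,"hand":0.4},{"xyz":[0,0,0],"yaw":0,"hand":0.4},{"xyz":[0,0,0],"yaw":0,"hand":0.4},{"xyz":[0,0,0],"yaw":0,"hand":0.5},{"xyz":[0,0,0],"yaw":0,"hand":0.5},{"xyz":[0,0,-0.02],"yaw":0,"hand":0.5},{"xyz":[0,0,-0.03],"yaw":0,"hand":0.5},{"xyz":[0,0,-0.04],"yaw":0,"hand":0.5},{"xyz":[0.02,0,-0.04],"yaw":0,"hand":1},{"xyz":[0.03,0,-0.03],"yaw":0,"hand":1},{"xyz":[0,0,0],"yaw":0,"hand":1},{"xyz":[0,0,0],"yaw":0,"hand":1}]'
python3 - <<'E'
from h import *
P=eyes.camera_params("wrist"); im=eyes.get_image("wrist"); cv2.imwrite("pics/w11.png",im[:,:,::-1])
g=(im.max(2)<45).astype(np.uint8); u,v=proj("wrist",[[.6077,-.309,.142]],P)[0].astype(int); print(u,v)
for k in range(-65,66,10): 
    r=np.where(g[v+k,u-40:u+40])[0]; print(v+k,(r.min()+u-40,r.max()+u-40,len(r)) if len(r) else None)
print("pred bar ends",proj("wrist",[[.6077-.055*.1395*1,-.309+.055*.99,.142],[.6077+.055*.1395,-.309-.055*.99,.142]],P))
E
```

```text
t: 59.25
ee_pos: [0.6076, -0.3087, 0.1117]
orientation: [[-0.139, 0.99, -0.0], [0.99, 0.139, 0.0], [0.0, -0.0, -1.0]]
contact_force: [-0.1, 0.7, -1.6]
width: 0.0143
gripper_force: 99.5
t: 60.45
ee_pos: [0.6014, -0.2589, 0.2731]
orientation: [[-0.141, 0.99, 0.002], [0.99, 0.141, -0.002], [-0.002, 0.002, -1.0]]
contact_force: [0.1, 0.2, 0.3]
width: 0.0856
gripper_force: 0.0
313 243
178 (np.int64(301), np.int64(352), 50)
188 (np.int64(299), np.int64(351), 48)
198 (np.int64(306), np.int64(323), 18)
208 (np.int64(301), np.int64(327), 21)
218 (np.int64(306), np.int64(340), 22)
228 (np.int64(306), np.int64(335), 20)
238 (np.int64(306), np.int64(323), 18)
248 (np.int64(306), np.int64(322), 17)
258 (np.int64(306), np.int64(322), 17)
268 (np.int64(306), np.int64(322), 17)
278 (np.int64(306), np.int64(322), 17)
288 (np.int64(306), np.int64(322), 17)
298 None
308 (np.int64(335), np.int64(335), 1)
pred bar ends [[313.84922686 184.42338471]
 [313.92740178 295.47230158]]
```

```bash
python3 -c "
from station import arm
print(arm.hand_in())"
```

```text
the job is handed in; nothing more can be done
None
```

I handed the job in at about 60 s without a verdict: the one fossil found is packed, the lid is home, all four screws were taken to their stops in cross order, the wrench is back on its rack, and no other bench item was touched.

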